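# Sticker-stack two sawn boards to dry

## Robot

A 6-joint arm with a two-finger parallel gripper is mounted at the origin on the work surface. World frame = base frame: x ahead of the robot, y to its left, z up, the work surface at z = 0. Lengths are in m, angles in degrees, forces in N, time in s.
With the tool pointing down it reaches from about 0.375 to 0.9 m from the base axis. Payload 3.1 kg.
Tool frame: the origin (TCP) lies at the very end of the fingers, on their centre line; the grasp point (between the pads) lies 19 mm behind it (bot.hold_point_z is the z of the grasp point in the tool frame, in m); z points along the fingers, y is the line along which they close (so a half turn about z gives the same grasp; the last joint's range is limited). The gripper opens to 87 mm and grips with 3 to 60 N. Pads are 19 mm wide; open, the fingers measure 117 mm over their backs; the gripper's body (75 mm by 190 mm) begins 51 mm behind the grasp point.
Start: joints at [-78.123, 30.224, 82.088, -0, 67.689, -10.227], TCP at [0.235, -0.579, 0.199] pointing down, gripper open.
Joint ranges: [-176.69, 176.69], [-43.24, 126.21], [12.49, 139.97], [-82, 262], [0, 151.66], [-163.58, 163.58]. Speed limits (degrees/s): [159.86, 159.86, 180, 180, 180, 180].

## Interface

Orientations are given as a 3x3 rotation matrix whose columns are the frame's x, y, z axes.
In Python, from rig import bot, capture, camera_model gives the robot as it stands.
- The arm moves only by the tool apply_moves, never from a script. Its argument "plan" is text: rows parted by semicolons, each of 6 numbers parted by spaces: the shift along the tool's x, y, z in units of 0.05 m (1.0 is 0.05 m), then the turn, a rotation vector about the tool's x, y, z in units of 360 degrees (1.0 is 360 degrees). In form: dx dy dz ax ay az; .... A call has 1 to 10 rows; each row shifts and turns the commanded pose from where the row before left it, along the tool's axes as they then stand; what a row does not reach is not made up. A row lasts 1/12 s, in which the tool goes at most 41.7 mm and 7.16 degrees, less where a joint would pass 70% of its speed; a pose out of reach is approached as far as the arm can. A call with a number of a shift or a turn outside -1 to 1 is refused whole. A call with a gripper value outside its range is refused whole. "gripper" is the gripper command: -1 is shut, 1 is fully open, values between are in proportion, set as the call begins (left out, the last holds). The fingers move at their own pace and stop on an object; the grip force is fixed at half the most. Time passes only in rows, so rows that do not move let the fingers close. It gives the time, the measured TCP pose, the force, the opening and the grip force at its end, in the units of the state.
- bot.read_state(): the state, without advancing time (a new reading comes with each control period).
- capture(name): name is "scene" or "top"; returns the picture (420x560x3 uint8, red, green, blue); there is no depth.
- camera_model(name): a dict with "vertical_fov" (degrees; the focal length in pixels is half the picture's height over the tangent of half this angle, whatever the lens; pixels are square), "cx", "cy" (the principal point, pixels), "dist" ([k1, k2, p1, p2, k3] as OpenCV has them; the pictures are not rectified), "position" and "rotation" of the camera in the world. Camera axes: x right, y down, z forward; pixel columns grow to the right and rows downward; lengths in m; the calibration is good to about 2 mm. A picture is of the moment at which its call begins. camera_model takes no time and is no camera call.
- bot.hand_in(): hands the job in; it is judged then, once.
The state is a dict: "time_s": time; "joint_positions": joint angles; "qvel": joint speeds; "tau": joint torques, N m; "position": TCP position; "tcp_rot": TCP orientation; "force": force on the tool from outside, world axes, zero at the start; "moment": the same for the moment, N m; "opening": opening from 0.0 (shut) to 1.0 (fully open); "grasp_force": force on a finger pad.
Only numpy, scipy, OpenCV 4.12 (cv2) and the standard library are available. Lean on these libraries where they do the work, as an engineer would, in place of code of your own. Each camera call takes 0.05 s, during which the arm holds its last target. There are 200 camera calls.

## Task

Stack the two freshly sawn boards for drying: lay the wider, thicker board across the two bearers, put one sticker crosswise on it directly above each bearer, lay the narrower, thinner board along on top of the stickers, and stand the iron weight in the middle of that top board. Keep the stack square and centred on the bearers, with the board ends sticking out evenly past both of them. Lay every piece down rather than dropping it, and leave the tape measure, the chisel and the mallet where they lie.

Things in the scene. Friction and masses are not known exactly. Their poses are not given: they have to be found in the camera images.
- wide_board: The wider, thicker sawn board, dark wood, 260 long (its x) x 66 wide (its y) x 24 thick, about 0.3 kg, lying flat and loose on the bench. Origin: centre of its underside; z up.
- narrow_board: The narrower, thinner sawn board, same dark wood, 260 long (its x) x 50 wide (its y) x 16 thick, about 0.15 kg, lying flat and loose on the bench. Origin: centre of its underside; z up.
- sticker_1: A sticker (spacer stick for drying timber), same dark wood, 110 long (its x) x 22 wide (its y) x 18 high, lying flat and loose on the bench. Origin: centre of its underside; z up. The two stickers are alike; either may go over either bearer.
- sticker_2: The other sticker, just like sticker_1: 110 long (its x) x 22 wide (its y) x 18 high, loose. Origin: centre of its underside; z up.
- weight: Cast-iron weight, dark, about 0.8 kg, loose: a flat slab 100 long (its x) x 52 wide (its y) x 20 high, and over its middle a straight handle bar along x, 84 long, 16 wide, from 46 to 62 above the underside, on two posts 14 thick, 32 either side of the middle; the gap under the bar is 26 high. Origin: centre of its underside; z up.
- bearer_near_top (a point): Centre of the top face of the bearer nearer the robot. The bearers are two fixed parallel bars of paler brown wood, each 130 long (its y) x 44 wide (its x) x 38 high, on the bench 140 to 170 apart between centres. This point's x runs level from the near bearer to the far one (the way the boards are to lie), y along the bearer, z up.
- bearer_far_top (a point): Centre of the top face (38 mm above the bench) of the bearer farther from the robot; same size and same axes as bearer_near_top, and straight along the x axis from it.
- tape_measure: Yellow tape measure lying on its side, 74 x 70 x 36 high, loose; to be left alone. Origin: centre of its underside.
- chisel: Wood chisel with light wooden handle, lying flat on the bench beyond the stack, 255 long (its x, blade to +x) x 28 wide x 29 high, loose; to be left alone. Origin: on its underside where handle meets blade.
- mallet: Light wooden mallet lying on its side on the bench: head 80 (its x) x 120 (its y) x 60 high, handle 230 long running to its -x, loose; to be left alone. Origin: centre of the head's underside.

How it is judged:
By the outcome, as a careful person would: the job done as asked, in the order asked, and still so for the second after the job is handed in, with the robot touching nothing.
It also fails if it takes over 138 s, if anything falls off the work surface, if the arm or the gripper's body presses on something with over 40 N, if the wrist force passes 120 N, or if a joint passes its speed limit or range.

## Working session

There is one attempt and no reset: what is moved stays moved. The work goes in short steps, Python scripts to look and compute and a tool call to move; the robot and the scene stay as the last step left them, time stands still between calls to the robot, and variables do not carry over. Pictures are saved under pics/ and viewed, at most 14 in all, crops included, and the job is handed in when it is done.

Besides the shell and the picture viewer there is one more tool, called after "Emit:" by a JSON object that holds its "method" and its "body". apply_moves: Moves the arm, as the interface text tells. Its arguments: {"type":"object","properties":{"plan":{"type":"string"},"gripper":{"type":"number"}},"required":["plan"]}

```bash
ls; mkdir -p pics; python3 - <<'E'
from rig import bot,capture,camera_model
import cv2
for n in("scene","top"):
    cv2.imwrite(f"pics/{n}0.png",cv2.resize(capture(n)[:,:,::-1],(800,600),interpolation=cv2.INTER_CUBIC)); print(n,camera_model(n))
print(bot.read_state(),bot.hold_point_z)
E
```

```text
pics
scene {'vertical_fov': 51.44193060666088, 'cx': 285.3003975917366, 'cy': 204.26110782644088, 'dist': array([0.00190637, 0.        , 0.        , 0.        , 0.        ]), 'position': array([1.40168522, 0.35472687, 0.67078889]), 'rotation': array([[-0.3768176 ,  0.5430048 , -0.75043606],
       [ 0.92604609,  0.20234461, -0.31858327],
       [-0.02114555, -0.81498617, -0.57909448]])}
top {'vertical_fov': 56.95995445184499, 'cx': 278.04088448311376, 'cy': 214.3348973027122, 'dist': array([-0.05298085,  0.        ,  0.        ,  0.        ,  0.        ]), 'position': array([0.42540463, 0.0084558 , 0.92980226]), 'rotation': array([[-0.02971304, -0.98347212,  0.17860494],
       [-0.99953059,  0.02789947, -0.01265776],
       [ 0.00746557, -0.1788972 , -0.98383945]])}
{'time_s': 0.1, 'joint_positions': array([-7.81231793e+01,  3.02733830e+01,  8.21486865e+01,  2.63965591e-03,
        6.76895253e+01, -1.02271637e+01]), 'qvel': array([ 0.000245  , -0.18710159, -0.18925031, -0.00297136,  0.05241007,
        0.05126165]), 'tau': array([-2.69640054e-05, -4.40984595e+01, -1.77151251e+01,  6.35121530e-02,
        5.33820223e-02, -3.54205326e-05]), 'position': array([ 0.2350763 , -0.57835298,  0.19837427]), 'tcp_rot': array([[ 9.26509132e-01,  3.76272108e-01, -3.59142444e-04],
       [ 3.76272079e-01, -9.26507235e-01,  1.91477154e-03],
       [ 3.87727052e-04, -1.90918860e-03, -9.99998102e-01]]), 'force': array([-0.24933757,  0.44903298, -0.55601667]), 'moment': array([ 0.01179916, -0.00760165,  0.01417018]), 'grasp_force': 0.0, 'opening': 0.99800493207647} -0.0187
```

View pics/top0.png

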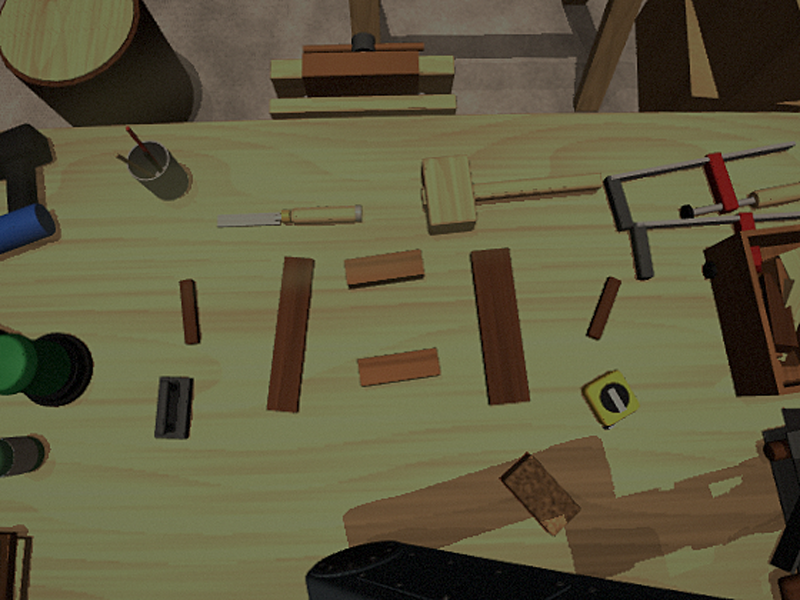

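View pics/scene0.png

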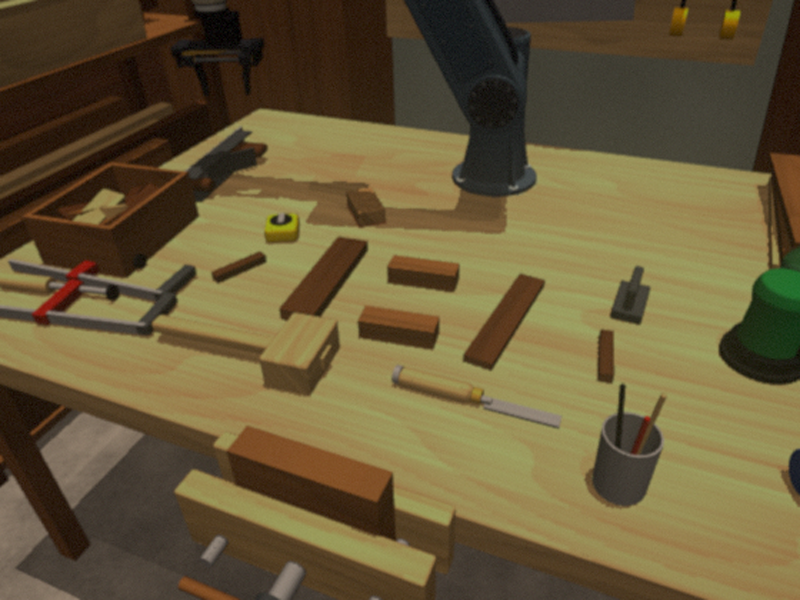

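```bash
cat > h.py <<'E'
import numpy as np, cv2
from scipy.optimize import minimize
from rig import bot,capture,camera_model
def proj(P,n):
    m=camera_model(n); f=210/np.tan(np.radians(m["vertical_fov"]/2))
    K=np.array([[f,0,m["cx"]],[0,f,m["cy"]],[0,0,1]]); R=m["rotation"].T
    return cv2.projectPoints(np.float64(P).reshape(-1,3),cv2.Rodrigues(R)[0],-R@m["position"],K,m["dist"])[0][:,0]
def unproj(uv,z,n):
    m=camera_model(n); f=210/np.tan(np.radians(m["vertical_fov"]/2))
    K=np.array([[f,0,m["cx"]],[0,f,m["cy"]],[0,0,1]])
    p=cv2.undistortPoints(np.float64(uv).reshape(-1,1,2),K,m["dist"])[:,0]
    d=np.c_[p,np.ones(len(p))]@m["rotation"].T
    return m["position"]+d*((z-m["position"][2])/d[:,2])[:,None]
def corners(b,p,z0):   # b: cx,L,W,zlo,zhi (mm); p: x,y,yaw(deg)
    c,s=np.cos(np.radians(p[2])),np.sin(np.radians(p[2]))
    return np.array([[p[0]+c*a-s*w,p[1]+s*a+c*w,z0+z/1e3] for z in b[3:] for a in((b[0]-b[1]/2)/1e3,(b[0]+b[1]/2)/1e3) for w in(-b[2]/2e3,b[2]/2e3)])
S=6
def fit(img,n,boxes,uv,yaw,z0=0,pad=14,ch=1,thr=None):
    zt=z0+boxes[0][4]/1e3
    p0=np.r_[unproj([uv],zt,n)[0,:2],yaw]
    q=np.vstack([proj(corners(b,p0,z0),n) for b in boxes])
    a=np.int32(q.min(0)-pad).clip(0); e=np.int32(q.max(0)+pad)
    g=cv2.resize(np.ascontiguousarray(img[a[1]:e[1],a[0]:e[0],ch]),None,fx=S,fy=S,interpolation=cv2.INTER_CUBIC)
    g=cv2.GaussianBlur(g,(0,0),4)
    t=cv2.threshold(g,0,255,cv2.THRESH_OTSU)[0] if thr is None else thr
    M=(g<t).astype(np.uint8)
    nl,lab,st,_=cv2.connectedComponentsWithStats(M); M=(lab==1+np.argmax(st[1:,4])).astype(np.uint8)
    M=cv2.morphologyEx(M,cv2.MORPH_CLOSE,np.ones((25,25)))
    def cost(d):
        p=p0+np.array([d[0]/1e3,d[1]/1e3,d[2]]); D=np.zeros_like(M)
        for b in boxes:
            h=cv2.convexHull(np.float32((proj(corners(b,p,z0),n)-a+.5)*S-.5))
            cv2.fillConvexPoly(D,np.int32(np.round(h*16)),1,shift=4)
        return 1-(M&D).sum()/(M|D).sum()
    best=None
    for s in(8,2):
        x=best.x if best else np.zeros(3)
        best=minimize(cost,x,method="Nelder-Mead",options=dict(initial_simplex=x+np.vstack([np.zeros(3),np.diag([s,s,s/2])]),xatol=.05,fatol=1e-5))
    return p0+np.array([best.x[0]/1e3,best.x[1]/1e3,best.x[2]]),best.fun,t
def draw(im,n,boxes,p,z0,k):
    for b in boxes:
        h=cv2.convexHull(np.float32((proj(corners(b,p,z0),n)+.5)*k-.5)); cv2.polylines(im,[np.int32(np.round(h))],True,(0,255,255),1)
B=dict(wide=[(0,260,66,0,24)],narrow=[(0,260,50,0,16)],st=[(0,110,22,0,18)],weight=[(0,100,52,0,20),(0,84,16,46,62)],bear=[(0,130,44,0,38)])
E
python3 - <<'E'
from h import *
img=capture("top"); k=2.2
big=cv2.resize(img,None,fx=k,fy=k,interpolation=cv2.INTER_CUBIC)[:,:,::-1].copy()
for nm,t,uv,yaw in[("wide","wide",(500,325),6),("narrow","narrow",(291,334),-5),("s1","st",(604,308),-20),("s2","st",(190,312),5),("weight","weight",(174,407),-5),("bnear","bear",(399,366),95),("bfar","bear",(385,267),95)]:
    p,c,th=fit(img,"top",B[t],np.array(uv)/800*560,yaw,pad=8 if t=="bear" else 14,ch=2 if t=="bear" else 1); draw(big,"top",B[t],p,0,k)
    print(nm,p[:2].round(4),p[2].round(2),round(c,3),th,"r",np.hypot(*p[:2]).round(3))
cv2.imwrite("pics/fit.png",big[330:730,220:1020])
E
```

```text
wide [ 0.5549 -0.1725] 3.97 0.016 79.0 r 0.581
narrow [0.5525 0.1769] -6.26 0.015 81.0 r 0.58
s1 [ 0.5804 -0.3547] -25.37 0.045 78.0 r 0.68
s2 [0.5937 0.3489] 7.46 0.032 78.0 r 0.689
weight [0.4344 0.3689] -3.13 0.031 78.0 r 0.57
bnear [ 0.4889 -0.0019] 96.71 0.023 61.0 r 0.489
bfar [0.6551 0.0177] 97.08 0.019 60.0 r 0.655
```

View pics/fit.png

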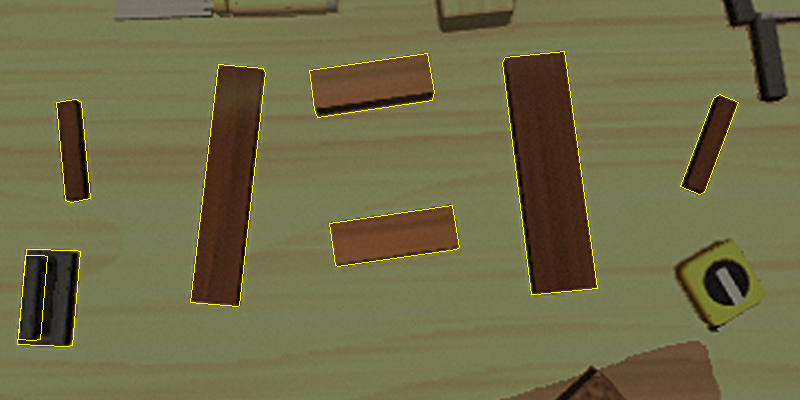

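```bash
cat > go.py <<'E'
import sys, numpy as np
from rig import bot
from scipy.spatial.transform import Rotation as Ro
x,y,z,a=map(float,sys.argv[1:5]); s=bot.read_state(); R=s["tcp_rot"]; p=s["position"]
c,n=np.cos(np.radians(a)),np.sin(np.radians(a))
T=np.array([[c,n,0],[n,-c,0],[0,0,-1]])
print("shift",(R.T@(np.array([x,y,z])-p)/.05).round(3),"turn",(Ro.from_matrix(R.T@T).as_rotvec()/2/np.pi).round(4),"| pos",p.round(4),"t",s["time_s"],"F",s["force"].round(1),"op",round(s["opening"],3),"gf",round(s["grasp_force"],1))
E
python3 go.py 0.5549 -0.1725 0.1 3.97
```

```text
shift [ 8.98  -5.112  1.981] turn [-0.0003 -0.      0.0504] | pos [ 0.2351 -0.5785  0.1985] t 0.15 F [ 0.6 -0.5  0.4] op 1.002 gf 0.0
```

Emit:
{"method": "apply_moves", "body": {"plan": "0.2 -0.11 0 0 0 0; 0.5 -0.284 0 0 0 0; 0.5 -0.284 0 0 0 0; 0.5 -0.284 0 0 0 0; 0.5 -0.284 0 0 0 0; 0.5 -0.284 0 0 0 0; 0.5 -0.284 0 0 0 0; 0.5 -0.284 0 0 0 0; 0.5 -0.284 0 0 0 0; 0.5 -0.284 0 0 0 0", "gripper": 1}}

```text
time_s: 0.98
position: [0.4035, -0.3648, 0.1992]
tcp_rot: [[0.926, 0.376, -0.0], [0.376, -0.926, 0.001], [0.0, -0.001, -1.0]]
force: [-0.1, -0.7, -0.7]
opening: 1.001
grasp_force: 0.0
```

Emit:
{"method": "apply_moves", "body": {"plan": "0.5 -0.284 0.2 0 0 0; 0.5 -0.284 0.2 0 0 0; 0.5 -0.284 0.2 0 0 0; 0.5 -0.284 0.2 0 0 0; 0.5 -0.284 0.2 0 0 0; 0.5 -0.284 0.2 0 0 0; 0.5 -0.284 0.2 0 0 0; 0.5 -0.284 0.2 0 0 0; 0.28 -0.166 0.2 0 0 0; 0 0 0.18 0 0 0"}}

```text
time_s: 1.82
position: [0.5567, -0.1698, 0.0996]
tcp_rot: [[0.925, 0.38, 0.001], [0.38, -0.925, 0.001], [0.001, -0.001, -1.0]]
force: [-0.5, -0.7, 0.4]
opening: 0.999
grasp_force: 0.0
```

Emit:
{"method": "apply_moves", "body": {"plan": "0 0 0 0 0 0.0168; 0 0 0 0 0 0.0168; 0 0 0 0 0 0.0168; 0 0 0 0 0 0; 0 0 0 0 0 0; 0 0 0 0 0 0"}}

```text
time_s: 2.32
position: [0.5547, -0.1738, 0.1002]
tcp_rot: [[0.997, 0.071, -0.0], [0.071, -0.997, 0.0], [-0.0, -0.0, -1.0]]
force: [0.7, -0.1, 0.1]
opening: 0.998
grasp_force: 0.0
```

```bash
python3 go.py 0.5549 -0.1725 0.004 3.97; python3 - <<'E'
from h import *
for n in("top",): cv2.imwrite("pics/a.png",cv2.resize(capture(n)[150:330,250:490,::-1],(800,600),interpolation=cv2.INTER_CUBIC))
E
```

```text
shift [ 0.006 -0.026  1.925] turn [-0.      0.0001  0.0003] | pos [ 0.5547 -0.1738  0.1002] t 2.3167 F [ 0.7 -0.1  0.1] op 0.998 gf 0.0
```

View pics/a.png

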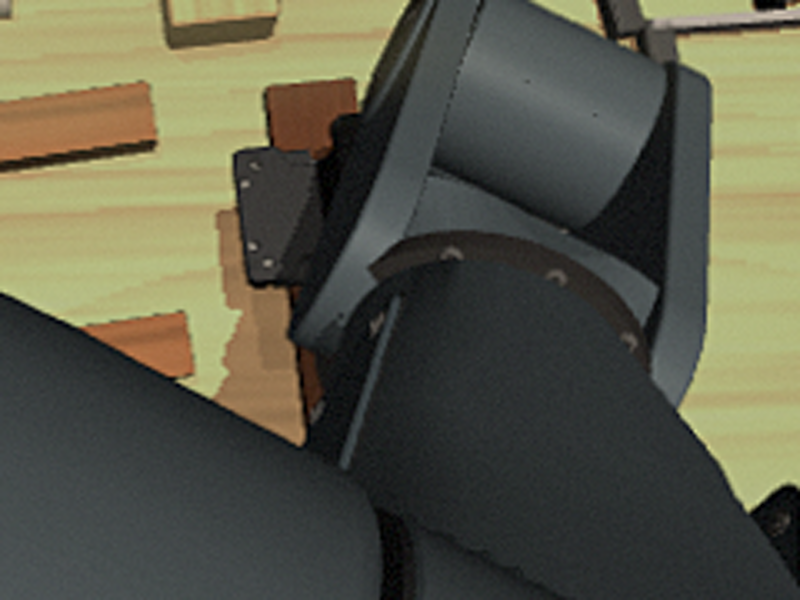

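Arm hides the board; the gripper body straddles the strip at (310,120–400) as expected. Descend and grip.

Emit:
{"method": "apply_moves", "body": {"plan": "0 -0.026 0.3 0 0 0; 0 0 0.35 0 0 0; 0 0 0.35 0 0 0; 0 0 0.3 0 0 0; 0 0 0.2 0 0 0; 0 0 0.2 0 0 0; 0 0 0.12 0 0 0; 0 0 0.1 0 0 0; 0 0 0 0 0 0; 0 0 0 0 0 0"}}

```text
time_s: 3.2
position: [0.5553, -0.1725, 0.0044]
tcp_rot: [[0.998, 0.069, 0.0], [0.069, -0.998, -0.0], [0.0, 0.0, -1.0]]
force: [1.0, 0.3, 0.2]
opening: 0.999
grasp_force: 0.0
```

Emit:
{"method": "apply_moves", "body": {"plan": "0 0 0 0 0 0; 0 0 0 0 0 0; 0 0 0 0 0 0; 0 0 0 0 0 0; 0 0 0 0 0 0; 0 0 0 0 0 0; 0 0 0 0 0 0; 0 0 0 0 0 0", "gripper": -1}}

```text
time_s: 3.87
position: [0.5551, -0.1723, 0.0043]
tcp_rot: [[0.998, 0.069, -0.0], [0.069, -0.998, 0.0], [-0.0, -0.0, -1.0]]
force: [-0.5, 0.2, -0.1]
opening: 0.48
grasp_force: 0.0
```

Emit:
{"method": "apply_moves", "body": {"plan": "0 0 -0.05 0 0 0; 0 0 -0.15 0 0 0; 0 0 -0.25 0 0 0; 0 0 -0.35 0 0 0; 0 0 -0.35 0 0 0; 0 0 -0.35 0 0 0; 0 0 -0.2 0 0 0; 0 0 -0.1 0 0 0; 0 0 0 0 0 0; 0 0 0 0 0 0"}}

```text
time_s: 4.7
position: [0.5549, -0.1723, 0.0943]
tcp_rot: [[0.998, 0.069, -0.0], [0.069, -0.998, -0.0], [-0.0, 0.0, -1.0]]
force: [0.4, 0.4, 0.4]
opening: 0.006
grasp_force: 0.0
```

```bash
python3 go.py 0.572 0.0079 0.094 6.8; python3 - <<'E'
from h import *
for n in("scene",): cv2.imwrite("pics/b.png",cv2.resize(capture(n)[120:300,150:390,::-1],(800,600),interpolation=cv2.INTER_CUBIC))
E
```

```text
shift [ 0.591 -3.571  0.007] turn [ 0.      0.     -0.0079] | pos [ 0.5549 -0.1723  0.0943] t 4.7 F [0.4 0.4 0.4] op 0.006 gf 0.0
```

View pics/b.png

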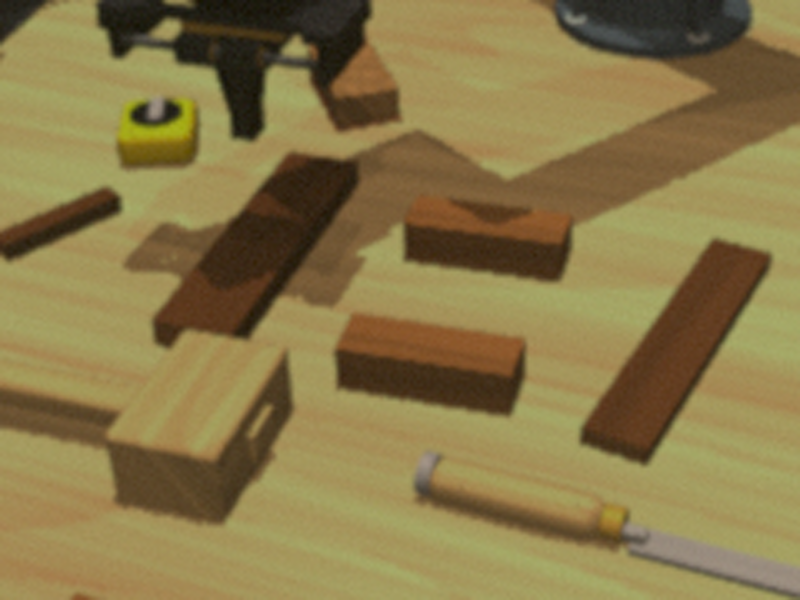

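The gripper closed empty (opening 0.006); the fingertip shows at crop (245,135) i.e. well behind the board. Check where it really is.

```bash
python3 - <<'E'
from h import *
s=bot.read_state(); p=s["position"]
for z in(0,.05,.1,.2): 
    q=proj([p-[0,0,0]+np.array([0,0,z])],"scene")[0]; print(z,q,"crop",(q-[150,120])*800/240)
print("joints",s["joint_positions"])
for n,c in(("wide",(.5549,-.1725,3.97)),):
    q=proj(corners(B["wide"][0],c,0),"scene"); print(((q-[150,120])*800/240).round())
    q=proj(corners(B["bear"][0],(.4889,-.0019,96.7),0),"scene"); print(((q-[150,120])*800/240).round())
cv2.imwrite("pics/c.png",cv2.resize(capture("scene")[:,:,::-1],(800,600),interpolation=cv2.INTER_CUBIC))
E
```

```text
0 [225.37892827 167.35600477] crop [251.26309424 157.85334923]
0.05 [223.39731213 150.36902755] crop [244.6577071  101.23009183]
0.1 [221.3089417  132.46994756] crop [237.69647232  41.56649187]
0.2 [216.77527483  93.62330738] crop [222.58424944 -87.92230873]
joints [-2.82582227e+01  3.48723298e+01  9.38670618e+01  3.15426591e-04
  5.13356977e+01  5.77839519e+01]
[[288. 172.]
 [357. 183.]
 [151. 343.]
 [231. 359.]
 [286. 149.]
 [355. 159.]
 [147. 318.]
 [227. 333.]]
[[401. 259.]
 [417. 230.]
 [558. 281.]
 [569. 251.]
 [399. 220.]
 [415. 192.]
 [559. 241.]
 [570. 212.]]
```

View pics/c.png

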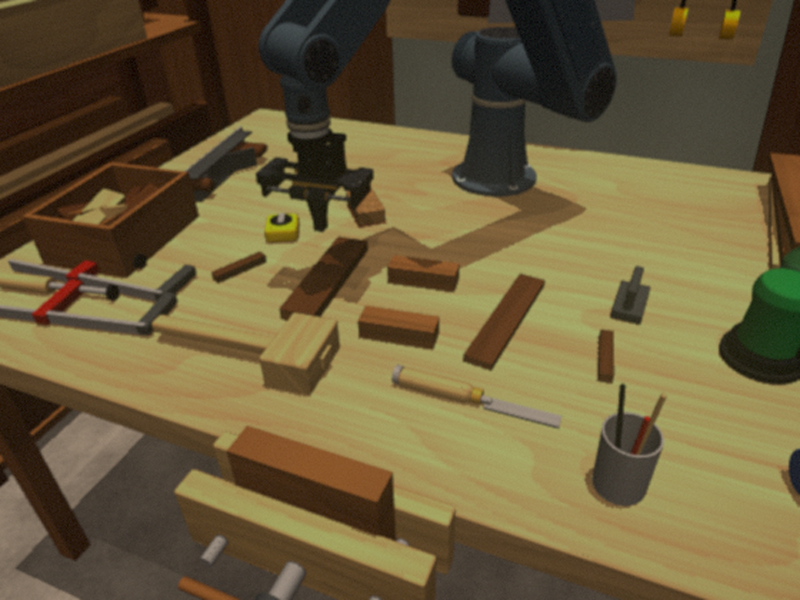

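```bash
python3 - <<'E'
from h import *
p=np.array([.2351,-.5785,.1985]); y=np.array([.376,-.9265,0])
for dz in(0,.02,.04):
    print(dz,(proj([p+y*.05+[0,0,dz],p-y*.05+[0,0,dz]],"scene")*800/560).round(1))
im=cv2.imread("pics/scene0.png")[20:140,140:300]
cv2.imwrite("pics/d.png",cv2.resize(im,(800,600),interpolation=cv2.INTER_CUBIC))
E
```

```text
0 [[207.5 103.8]
 [250.4 103. ]]
0.02 [[205.7  95.2]
 [249.   94.3]]
0.04 [[203.9  86.5]
 [247.5  85.6]]
```

View pics/d.png

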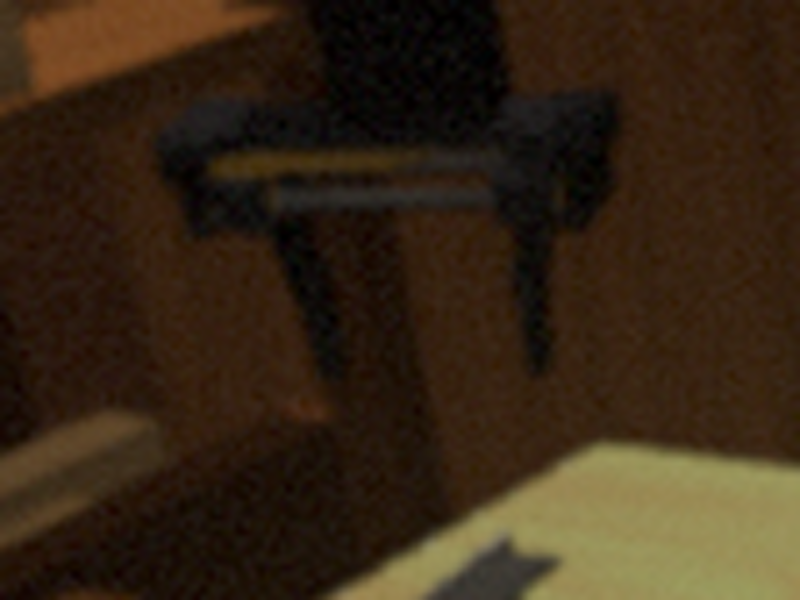

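The tips sit at (207,95.6) and (248,95) against 104 predicted: the true fingertips are about 20 mm higher than the reported TCP, in both pictures. I'll correct for that (tip z ≈ reported + 0.0195).

Emit:
{"method": "apply_moves", "body": {"plan": "0 0 0 0 0 0; 0 0 0 0 0 0; 0 0 0 0 0 0; 0 0 0 0 0 0; 0 0 0 0 0 0; 0 0 0 0 0 0; 0 0 0 0 0 0; 0 0 0 0 0 0; 0 0 0 0 0 0; 0 0 0 0 0 0", "gripper": 1}}

```text
time_s: 5.63
position: [0.5551, -0.1723, 0.0943]
tcp_rot: [[0.998, 0.069, 0.0], [0.069, -0.998, -0.0], [0.0, 0.0, -1.0]]
force: [-0.1, 0.2, -0.2]
opening: 0.678
grasp_force: 0.0
```

Emit:
{"method": "apply_moves", "body": {"plan": "0 0 0 0 0 0; 0 0 0 0 0 0; 0 0 0.1 0 0 0; 0 0 0.3 0 0 0; 0 0 0.4 0 0 0; 0 0 0.4 0 0 0; 0 0 0.3 0 0 0; 0 0 0.2 0 0 0; 0 0 0.1 0 0 0; 0 0 0 0 0 0"}}

```text
time_s: 6.47
position: [0.5544, -0.172, 0.0031]
tcp_rot: [[0.998, 0.069, -0.002], [0.069, -0.998, 0.001], [-0.002, -0.001, -1.0]]
force: [0.2, 0.5, -0.3]
opening: 0.997
grasp_force: 0.0
```

Emit:
{"method": "apply_moves", "body": {"plan": "0 0 0.1 0 0 0; 0 0 0.1 0 0 0; 0 0 0.05 0 0 0; 0 0 0.05 0 0 0; 0 0 0.03 0 0 0; 0 0 0 0 0 0"}}

```text
time_s: 6.97
position: [0.555, -0.1723, -0.0124]
tcp_rot: [[0.998, 0.069, -0.0], [0.069, -0.998, 0.0], [-0.0, -0.0, -1.0]]
force: [0.3, -0.3, 0.4]
opening: 1.002
grasp_force: 0.0
```

No contact down to −0.0124, confirming the offset. Close.

Emit:
{"method": "apply_moves", "body": {"plan": "0 0 0 0 0 0; 0 0 0 0 0 0; 0 0 0 0 0 0; 0 0 0 0 0 0; 0 0 0 0 0 0; 0 0 0 0 0 0; 0 0 0 0 0 0; 0 0 0 0 0 0; 0 0 0 0 0 0", "gripper": -1}}

```text
time_s: 7.72
position: [0.5551, -0.1722, -0.0121]
tcp_rot: [[0.998, 0.069, 0.0], [0.069, -0.998, 0.0], [0.0, -0.0, -1.0]]
force: [-0.4, 2.1, 1.7]
opening: 0.758
grasp_force: 30.0
```

Emit:
{"method": "apply_moves", "body": {"plan": "0 0 -0.02 0 0 0; 0 0 -0.05 0 0 0; 0 0 -0.1 0 0 0; 0 0 -0.2 0 0 0; 0 0 -0.3 0 0 0; 0 0 -0.35 0 0 0; 0 0 -0.3 0 0 0; 0 0 -0.2 0 0 0; 0 0 -0.1 0 0 0; 0 0 0 0 0 0"}}

```text
time_s: 8.55
position: [0.5559, -0.1728, 0.0703]
tcp_rot: [[0.998, 0.069, 0.002], [0.069, -0.998, -0.001], [0.002, 0.002, -1.0]]
force: [0.1, -0.4, -3.4]
opening: 0.75
grasp_force: 30.0
```

```bash
python3 go.py 0.572 0.0079 0.07 6.8; python3 - <<'E'
from h import *
cv2.imwrite("pics/e.png",cv2.resize(capture("scene")[100:280,130:370,::-1],(800,600),interpolation=cv2.INTER_CUBIC))
E
```

```text
shift [ 5.720e-01 -3.583e+00  1.000e-03] turn [ 0.0003 -0.0004 -0.0079] | pos [ 0.5559 -0.1728  0.0703] t 8.55 F [ 0.1 -0.4 -3.4] op 0.75 gf 30.0
```

View pics/e.png

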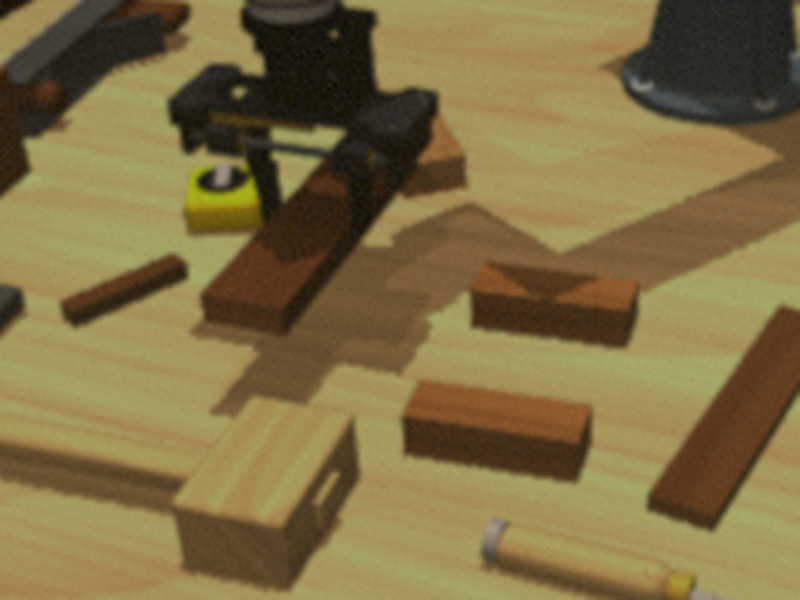

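Board is held level (ends at crop (245,310) and (400,110)). Carry over the bearers.

Emit:
{"method": "apply_moves", "body": {"plan": "0.02 -0.1 0 0 0 -0.002; 0.04 -0.25 0 0 0 -0.002; 0.06 -0.38 0 0 0 -0.002; 0.06 -0.4 0 0 0 -0.002; 0.06 -0.45 0 0 0 0; 0.06 -0.45 0 0 0 0; 0.06 -0.45 0 0 0 0; 0.06 -0.4 0 0 0 0; 0.06 -0.4 0 0 0 0; 0.06 -0.3 0 0 0 0"}}

```text
time_s: 9.43
position: [0.5604, 0.0116, 0.0677]
tcp_rot: [[0.993, 0.121, -0.003], [0.121, -0.993, 0.001], [-0.003, -0.002, -1.0]]
force: [0.6, -0.2, -3.2]
opening: 0.757
grasp_force: 30.0
```

Emit:
{"method": "apply_moves", "body": {"plan": "0 0 0 0 0 0; 0 0 0 0 0 0; 0 0 0.1 0 0 0; 0 0 0.2 0 0 0; 0 0 0.2 0 0 0; 0 0 0.1 0 0 0; 0 0 0.05 0 0 0; 0 0 0 0 0 0; 0 0 0 0 0 0"}}

```text
time_s: 10.18
position: [0.562, 0.0082, 0.0359]
tcp_rot: [[0.993, 0.119, -0.0], [0.119, -0.993, 0.0], [-0.0, -0.0, -1.0]]
force: [-0.0, 0.4, -3.0]
opening: 0.751
grasp_force: 30.0
```

```bash
python3 go.py 0.572 0.0079 0.0258 6.8
```

```text
shift [0.198 0.03  0.202] turn [-0.      0.0001  0.    ] | pos [0.562  0.0082 0.0359] t 10.1833 F [-0.   0.4 -3. ] op 0.751 gf 30.0
```

Emit:
{"method": "apply_moves", "body": {"plan": "0.1 0.015 0 0 0 0; 0.1 0.015 0 0 0 0; 0 0 0 0 0 0; 0 0 0 0 0 0; 0 0 0 0 0 0"}}

```text
time_s: 10.6
position: [0.5723, 0.0083, 0.0365]
tcp_rot: [[0.993, 0.119, 0.0], [0.119, -0.993, -0.0], [0.0, 0.0, -1.0]]
force: [-0.2, -0.1, -2.7]
opening: 0.758
grasp_force: 30.0
```

```bash
python3 go.py 0.572 0.0079 0.0258 6.8; python3 - <<'E'
from h import *
im=capture("scene"); k=3.4
big=cv2.resize(im,None,fx=k,fy=k,interpolation=cv2.INTER_CUBIC)[:,:,::-1].copy()
draw(big,"scene",B["wide"],(.572,.0079,6.8),.048,k)
draw(big,"scene",B["bear"],(.4889,-.0019,96.8),0,k); draw(big,"scene",B["bear"],(.6551,.0177,96.8),0,k)
c=(proj([[.572,.0079,.05]],"scene")[0]*k).astype(int); cv2.imwrite("pics/f.png",big[c[1]-260:c[1]+260,c[0]-350:c[0]+350])
E
```

```text
shift [-0.006  0.007  0.213] turn [ 0.     -0.      0.0001] | pos [0.5723 0.0083 0.0365] t 10.6 F [-0.2 -0.1 -2.7] op 0.758 gf 30.0
```

View pics/f.png

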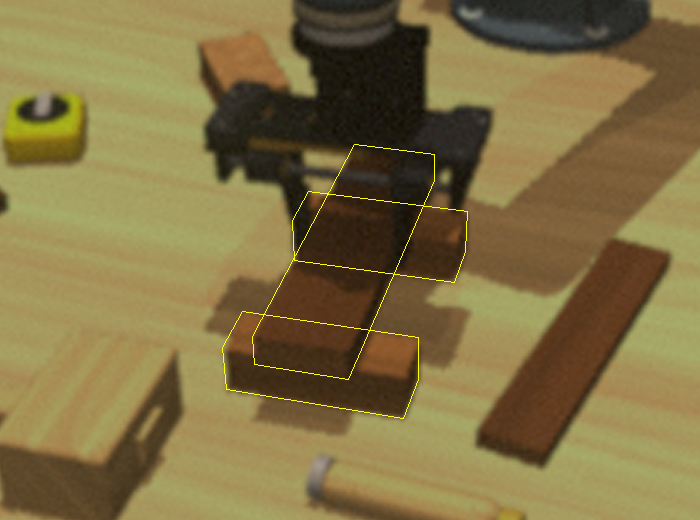

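Overlay: the board outline and bearers match the prediction (board end at (253–350,335–380)). Lower gently.

Emit:
{"method": "apply_moves", "body": {"plan": "0 0 0.05 0 0 0; 0 0 0.06 0 0 0; 0 0 0.04 0 0 0; 0 0 0.02 0 0 0; 0 0 0.015 0 0 0; 0 0 0 0 0 0; 0 0 0 0 0 0"}}

```text
time_s: 11.23
position: [0.5721, 0.0082, 0.0269]
tcp_rot: [[0.993, 0.119, -0.0], [0.119, -0.993, 0.0], [-0.0, -0.0, -1.0]]
force: [0.2, 0.5, -2.9]
opening: 0.753
grasp_force: 30.0
```

Emit:
{"method": "apply_moves", "body": {"plan": "0 0 0.01 0 0 0; 0 0 0.01 0 0 0; 0 0 0.01 0 0 0; 0 0 0 0 0 0; 0 0 0 0 0 0"}}

```text
time_s: 11.65
position: [0.5723, 0.0082, 0.0259]
tcp_rot: [[0.993, 0.119, 0.0], [0.119, -0.993, -0.0], [0.0, 0.0, -1.0]]
force: [0.4, 0.2, 0.9]
opening: 0.754
grasp_force: 30.0
```

Emit:
{"method": "apply_moves", "body": {"plan": "0 0 0 0 0 0; 0 0 0 0 0 0; 0 0 0 0 0 0; 0 0 0 0 0 0; 0 0 0 0 0 0; 0 0 0 0 0 0; 0 0 -0.1 0 0 0; 0 0 -0.3 0 0 0; 0 0 -0.5 0 0 0; 0 0 -0.5 0 0 0", "gripper": 1}}

```text
time_s: 12.48
position: [0.5713, 0.0083, 0.0958]
tcp_rot: [[0.993, 0.119, -0.002], [0.119, -0.993, 0.0], [-0.002, -0.001, -1.0]]
force: [0.1, 0.4, 0.5]
opening: 0.999
grasp_force: 0.0
```

Emit:
{"method": "apply_moves", "body": {"plan": "0 0 -0.3 0 0 0; 0 0 -0.1 0 0 0; 0 0 0 0 0 0; 0 0 0 0 0 0"}}

```text
time_s: 12.82
position: [0.5717, 0.0083, 0.1152]
tcp_rot: [[0.993, 0.119, -0.001], [0.119, -0.993, 0.0], [-0.001, -0.0, -1.0]]
force: [0.1, 0.0, -0.8]
opening: 0.995
grasp_force: 0.0
```

```bash
python3 go.py 0.5804 -0.3547 0.1159 -25.4
```

```text
shift [-0.692  7.229 -0.014] turn [-0.      0.0001  0.0896] | pos [0.5717 0.0083 0.1152] t 12.8167 F [ 0.1  0.  -0.8] op 0.995 gf 0.0
```

Emit:
{"method": "apply_moves", "body": {"plan": "-0.02 0.15 0 0 0 0; -0.05 0.45 0 0 0 0; -0.05 0.5 0 0 0 0; -0.05 0.5 0 0 0 0; -0.05 0.5 0 0 0 0; -0.05 0.5 0 0 0 0; -0.05 0.5 0 0 0 0; -0.05 0.5 0 0 0 0; -0.05 0.5 0 0 0 0; -0.05 0.5 0 0 0 0"}}

```text
time_s: 13.65
position: [0.5749, -0.2243, 0.1137]
tcp_rot: [[0.993, 0.119, -0.003], [0.119, -0.993, 0.002], [-0.003, -0.002, -1.0]]
force: [0.3, 0.2, -1.1]
opening: 1.002
grasp_force: 0.0
```

Emit:
{"method": "apply_moves", "body": {"plan": "-0.05 0.5 0 0 0 0; -0.05 0.5 0 0 0 0; -0.05 0.5 0 0 0 0; -0.05 0.5 0 0 0 0; -0.05 0.45 0 0 0 0; -0.02 0.18 0 0 0 0.0179; 0 0 0 0 0 0.0179; 0 0 0 0 0 0.0179; 0 0 0 0 0 0.0179; 0 0 0 0 0 0.0179"}}

```text
time_s: 14.48
position: [0.5771, -0.3552, 0.1133]
tcp_rot: [[0.901, -0.434, -0.003], [-0.434, -0.901, 0.002], [-0.004, -0.001, -1.0]]
force: [-0.5, 0.2, 0.2]
opening: 1.003
grasp_force: 0.0
```

Emit:
{"method": "apply_moves", "body": {"plan": "0 0 0.2 0 0 0; 0 0 0.3 0 0 0; 0 0 0.4 0 0 0; 0 0 0.4 0 0 0; 0 0 0.3 0 0 0; 0 0 0.2 0 0 0; 0 0 0 0 0 0; 0 0 0 0 0 0; 0 0 0 0 0 0"}}

```text
time_s: 15.23
position: [0.5789, -0.3556, 0.0258]
tcp_rot: [[0.904, -0.428, 0.001], [-0.428, -0.904, -0.001], [0.001, 0.0, -1.0]]
force: [-0.5, -0.2, 0.1]
opening: 1.002
grasp_force: 0.0
```

```bash
python3 go.py 0.5804 -0.3547 -0.015 -25.4
```

```text
shift [ 0.019 -0.03   0.817] turn [ 0.     -0.0002  0.0002] | pos [ 0.5789 -0.3556  0.0258] t 15.2333 F [-0.5 -0.2  0.1] op 1.002 gf 0.0
```

Emit:
{"method": "apply_moves", "body": {"plan": "0.02 -0.03 0.2 0 0 0; 0 0 0.25 0 0 0; 0 0 0.15 0 0 0; 0 0 0.1 0 0 0; 0 0 0.06 0 0 0; 0 0 0.05 0 0 0; 0 0 0 0 0 0; 0 0 0 0 0 0"}}

```text
time_s: 15.9
position: [0.5801, -0.3543, -0.015]
tcp_rot: [[0.903, -0.429, 0.0], [-0.429, -0.903, -0.0], [0.0, 0.0, -1.0]]
force: [0.4, -0.8, 0.1]
opening: 0.997
grasp_force: 0.0
```

Emit:
{"method": "apply_moves", "body": {"plan": "0 0 0 0 0 0; 0 0 0 0 0 0; 0 0 0 0 0 0; 0 0 0 0 0 0; 0 0 0 0 0 0; 0 0 0 0 0 0; 0 0 0 0 0 0; 0 0 0 0 0 0; 0 0 0 0 0 0; 0 0 0 0 0 0", "gripper": -1}}

```text
time_s: 16.73
position: [0.58, -0.3542, -0.015]
tcp_rot: [[0.903, -0.429, -0.0], [-0.429, -0.903, 0.0], [-0.0, -0.0, -1.0]]
force: [0.7, 0.2, 0.4]
opening: 0.329
grasp_force: 0.0
```

Emit:
{"method": "apply_moves", "body": {"plan": "0 0 0 0 0 0; 0 0 0 0 0 0; 0 0 0 0 0 0; 0 0 0 0 0 0; 0 0 0 0 0 0"}}

```text
time_s: 17.15
position: [0.58, -0.3542, -0.015]
tcp_rot: [[0.904, -0.429, -0.0], [-0.429, -0.904, 0.0], [-0.0, -0.0, -1.0]]
force: [-0.0, 0.5, -0.1]
opening: 0.249
grasp_force: 30.0
```

```bash
python3 - <<'E'
from h import *
im=capture("scene"); cv2.imwrite("pics/g0.png",im)
s=bot.read_state();print(s["position"],s["opening"],s["grasp_force"],s["force"])
E
```

```text
[ 0.57998768 -0.35419147 -0.01503512] 0.25137995285014725 29.997721016407013 [ 0.12037455 -0.01988641  0.09437647]
```

Emit:
{"method": "apply_moves", "body": {"plan": "0 0 -0.03 0 0 0; 0 0 -0.1 0 0 0; 0 0 -0.25 0 0 0; 0 0 -0.4 0 0 0; 0 0 -0.5 0 0 0; 0 0 -0.5 0 0 0; 0 0 -0.4 0 0 0; 0 0 -0.2 0 0 0; 0 0 -0.1 0 0 0; -0.1 -0.12 0 0 0 0"}}

```text
time_s: 18.03
position: [0.5791, -0.3485, 0.1108]
tcp_rot: [[0.903, -0.43, 0.003], [-0.43, -0.903, -0.003], [0.004, 0.002, -1.0]]
force: [1.5, -0.5, -0.2]
opening: 0.249
grasp_force: 30.0
```

Emit:
{"method": "apply_moves", "body": {"plan": "-0.2 -0.24 0 0 0 0; -0.31 -0.37 0 0 0 0; -0.31 -0.37 0 0 0 0; -0.31 -0.37 0 0 0 0; -0.31 -0.37 0 0 0 0; -0.31 -0.37 0 0 0 0; -0.31 -0.37 0 0 0 0; -0.31 -0.37 0 0 0 0; -0.31 -0.37 0 0 0 0; -0.31 -0.37 0 0 0 0"}}

```text
time_s: 18.87
position: [0.5174, -0.1191, 0.1076]
tcp_rot: [[0.903, -0.429, -0.003], [-0.429, -0.903, 0.002], [-0.004, -0.0, -1.0]]
force: [0.9, 0.5, 0.1]
opening: 0.251
grasp_force: 30.0
```

Emit:
{"method": "apply_moves", "body": {"plan": "-0.31 -0.37 0 0 0 0; -0.31 -0.37 0 0 0 0; -0.31 -0.37 0 0 0 0; -0.31 -0.37 0 0 0 0; -0.2 -0.25 0 0 0 0; 0 0 0 0 0 -0.0189; 0 0 0 0 0 -0.0189; 0 0 0 0 0 -0.0189; 0 0 0 0 0 -0.0189; 0 0 0 0 0 -0.0189"}}

```text
time_s: 19.7
position: [0.4897, -0.0114, 0.1077]
tcp_rot: [[0.988, 0.156, -0.004], [0.156, -0.988, 0.001], [-0.003, -0.002, -1.0]]
force: [-0.2, 0.2, -0.7]
opening: 0.251
grasp_force: 30.0
```

Emit:
{"method": "apply_moves", "body": {"plan": "0 0 0 0 0 -0.0189; 0 0 0 0 0 -0.0189; 0 0 0 0 0 -0.0189; 0 0 0 0 0 -0.0189; 0 0 0 0 0 -0.0189; 0 0 0 0 0 -0.0189; 0 0 0 0 0 -0.0189; 0 0 0 0 0 -0.0189; 0 0 0 0 0 -0.0189; 0 0 0 0 0 -0.0189"}}

```text
time_s: 20.53
position: [0.4896, -0.0115, 0.1077]
tcp_rot: [[0.225, 0.974, -0.004], [0.974, -0.225, 0.001], [0.0, -0.004, -1.0]]
force: [0.1, -0.2, -0.7]
opening: 0.248
grasp_force: 30.0
```

Emit:
{"method": "apply_moves", "body": {"plan": "0 0 0 0 0 -0.0189; 0 0 0 0 0 -0.0189; 0 0 0 0 0 -0.0181; 0 0 0 0 0 0; 0 0 0 0 0 0; 0 0 0 0 0 0"}}

```text
time_s: 21.03
position: [0.4907, -0.0119, 0.1084]
tcp_rot: [[-0.116, 0.993, -0.002], [0.993, 0.116, 0.001], [0.001, -0.002, -1.0]]
force: [-0.0, 0.6, 0.7]
opening: 0.251
grasp_force: 30.0
```

```bash
python3 go.py 0.4889 -0.0019 0.047 96.8
```

```text
shift [ 0.202 -0.01   1.228] turn [-0.0003 -0.0001 -0.0004] | pos [ 0.4907 -0.0119  0.1084] t 21.0333 F [-0.   0.6  0.7] op 0.251 gf 30.0
```

Emit:
{"method": "apply_moves", "body": {"plan": "0.1 -0.01 0.1 0 0 0; 0.1 0 0.2 0 0 0; 0 0 0.3 0 0 0; 0 0 0.2 0 0 0; 0 0 0.15 0 0 0; 0 0 0.1 0 0 0; 0 0 0.05 0 0 0; 0 0 0 0 0 0; 0 0 0 0 0 0; 0 0 0 0 0 0"}}

```text
time_s: 21.87
position: [0.4903, -0.0025, 0.0544]
tcp_rot: [[-0.118, 0.993, 0.001], [0.993, 0.118, -0.0], [-0.0, 0.001, -1.0]]
force: [-0.2, -1.0, -0.8]
opening: 0.248
grasp_force: 30.0
```

```bash
python3 go.py 0.4889 -0.0019 0.047 96.8
```

```text
shift [ 0.015 -0.026  0.148] turn [ 0.0001  0.0001 -0.    ] | pos [ 0.4903 -0.0025  0.0544] t 21.8667 F [-0.2 -1.  -0.8] op 0.248 gf 30.0
```

Emit:
{"method": "apply_moves", "body": {"plan": "0.015 -0.026 0.04 0 0 0; 0 0 0.04 0 0 0; 0 0 0.03 0 0 0; 0 0 0.02 0 0 0; 0 0 0.01 0 0 0; 0 0 0 0 0 0; 0 0 0 0 0 0"}}

```text
time_s: 22.45
position: [0.4885, -0.0018, 0.047]
tcp_rot: [[-0.118, 0.993, 0.0], [0.993, 0.118, -0.0], [-0.0, 0.0, -1.0]]
force: [-0.2, 0.0, -0.7]
opening: 0.246
grasp_force: 30.0
```

Emit:
{"method": "apply_moves", "body": {"plan": "0 0 0.005 0 0 0; 0 0 0.005 0 0 0; 0 0 0 0 0 0; 0 0 0 0 0 0"}}

```text
time_s: 22.78
position: [0.4885, -0.0018, 0.0469]
tcp_rot: [[-0.119, 0.993, 0.0], [0.993, 0.119, -0.0], [-0.0, 0.0, -1.0]]
force: [-1.3, -0.2, 5.0]
opening: 0.244
grasp_force: 30.0
```

Emit:
{"method": "apply_moves", "body": {"plan": "0 0 0 0 0 0; 0 0 0 0 0 0; 0 0 0 0 0 0; 0 0 0 0 0 0; 0 0 0 0 0 0; 0 0 -0.05 0 0 0; 0 0 -0.2 0 0 0; 0 0 -0.4 0 0 0; 0 0 -0.4 0 0 0; 0 0 -0.2 0 0 0", "gripper": 1}}

```text
time_s: 23.62
position: [0.4896, -0.002, 0.1115]
tcp_rot: [[-0.119, 0.993, 0.003], [0.993, 0.119, -0.001], [-0.001, 0.003, -1.0]]
force: [-0.7, 0.1, 0.8]
opening: 0.925
grasp_force: 0.0
```

Emit:
{"method": "apply_moves", "body": {"plan": "0 0 -0.1 0 0 0; 0 0 0 0 0 0; 0 0 0 0 0 0"}}

```text
time_s: 23.87
position: [0.4884, -0.0018, 0.1143]
tcp_rot: [[-0.119, 0.993, 0.0], [0.993, 0.119, -0.0], [-0.0, 0.0, -1.0]]
force: [-0.2, 0.8, -0.5]
opening: 0.993
grasp_force: 0.0
```

```bash
python3 go.py 0.5937 0.3489 0.11 7.46
```

```text
shift [6.714 2.922 0.086] turn [ 1.000e-04 -0.000e+00  2.482e-01] | pos [ 0.4884 -0.0018  0.1143] t 23.8667 F [-0.2  0.8 -0.5] op 0.993 gf 0.0
```

Emit:
{"method": "apply_moves", "body": {"plan": "0.24 0.105 0 0 0 0; 0.48 0.209 0 0 0 0; 0.48 0.209 0 0 0 0; 0.48 0.209 0 0 0 0; 0.48 0.209 0 0 0 0; 0.48 0.209 0 0 0 0; 0.48 0.209 0 0 0 0; 0.48 0.209 0 0 0 0; 0.48 0.209 0 0 0 0; 0.48 0.209 0 0 0 0"}}

```text
time_s: 24.7
position: [0.5593, 0.2374, 0.1126]
tcp_rot: [[-0.119, 0.993, -0.003], [0.993, 0.119, -0.001], [-0.0, -0.003, -1.0]]
force: [0.3, -0.5, 0.9]
opening: 1.001
grasp_force: 0.0
```

Emit:
{"method": "apply_moves", "body": {"plan": "0.48 0.209 0 0 0 0; 0.48 0.209 0 0 0 0; 0.48 0.209 0 0 0 0; 0.48 0.209 0 0 0 0; 0.24 0.1 0 0 0 0; 0 0 0 0 0 0.0177; 0 0 0 0 0 0.0177; 0 0 0 0 0 0.0177; 0 0 0 0 0 0.0177; 0 0 0 0 0 0.0177"}}

```text
time_s: 25.53
position: [0.5927, 0.3488, 0.1121]
tcp_rot: [[0.428, 0.904, -0.003], [0.904, -0.428, -0.001], [-0.002, -0.002, -1.0]]
force: [-0.2, -0.8, -1.2]
opening: 1.0
grasp_force: 0.0
```

Emit:
{"method": "apply_moves", "body": {"plan": "0 0 0 0 0 0.0177; 0 0 0 0 0 0.0177; 0 0 0 0 0 0.0177; 0 0 0 0 0 0.0177; 0 0 0 0 0 0.0177; 0 0 0.2 0 0 0.0177; 0 0 0.3 0 0 0.0177; 0 0 0.4 0 0 0.0177; 0 0 0.4 0 0 0.0181; 0 0 0.2 0 0 0"}}

```text
time_s: 26.37
position: [0.5911, 0.348, 0.0349]
tcp_rot: [[0.992, 0.128, -0.006], [0.128, -0.992, -0.003], [-0.007, 0.002, -1.0]]
force: [-0.2, -1.0, -1.0]
opening: 1.0
grasp_force: 0.0
```

Emit:
{"method": "apply_moves", "body": {"plan": "0 0 0.1 0 0 0; 0 0 0 0 0 0; 0 0 0 0 0 0; 0 0 0 0 0 0"}}

```text
time_s: 26.7
position: [0.5946, 0.3495, 0.0351]
tcp_rot: [[0.991, 0.131, 0.002], [0.131, -0.991, 0.001], [0.002, -0.0, -1.0]]
force: [1.1, 0.3, 0.2]
opening: 1.0
grasp_force: 0.0
```

```bash
python3 go.py 0.5937 0.3489 -0.015 7.46;  python3 - <<'E'
from h import *
im=capture("top"); cv2.imwrite("pics/h0.png",im[:,:,::-1])
big=cv2.resize(im,None,fx=4,fy=4,interpolation=cv2.INTER_CUBIC)[:,:,::-1].copy()
draw(big,"top",B["wide"],(.572,.0079,6.8),.038,4); draw(big,"top",B["st"],(.4889,-.0019,96.8),.062,4); draw(big,"top",B["bear"],(.6551,.0177,96.8),0,4)
c=(proj([[.572,.0079,.05]],"top")[0]*4).astype(int); cv2.imwrite("pics/h.png",big[c[1]-300:c[1]+300,c[0]-300:c[0]+300])
E
```

```text
shift [-0.022  0.01   1.001] turn [-0.0001 -0.0003  0.0002] | pos [0.5946 0.3495 0.0351] t 26.7 F [1.1 0.3 0.2] op 1.0 gf 0.0
```

View pics/h.png

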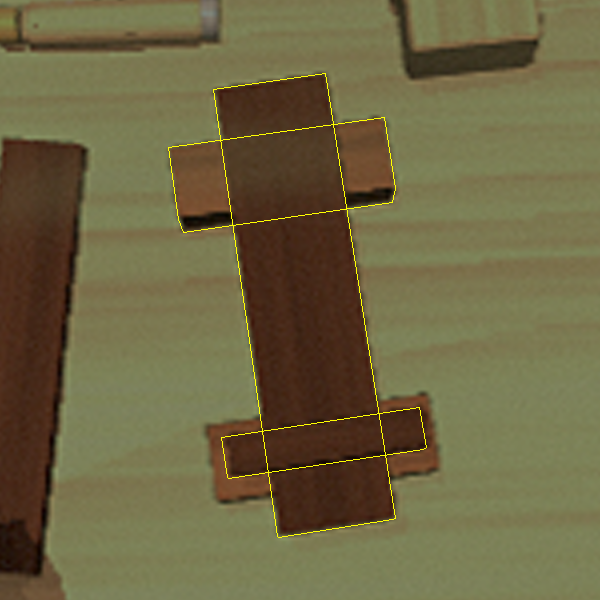

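Placement is within a pixel of the drawn outlines: board and sticker sit square and centred. Now sticker 2.

Emit:
{"method": "apply_moves", "body": {"plan": "-0.022 0.01 0.2 0 0 0; 0 0 0.3 0 0 0; 0 0 0.2 0 0 0; 0 0 0.15 0 0 0; 0 0 0.1 0 0 0; 0 0 0.05 0 0 0; 0 0 0 0 0 0; 0 0 0 0 0 0"}}

```text
time_s: 27.42
position: [0.5929, 0.3486, -0.0161]
tcp_rot: [[0.992, 0.13, 0.0], [0.13, -0.992, 0.0], [0.0, -0.0, -1.0]]
force: [-0.2, -0.0, -0.6]
opening: 0.999
grasp_force: 0.0
```

Emit:
{"method": "apply_moves", "body": {"plan": "0 0 0 0 0 0; 0 0 0 0 0 0; 0 0 0 0 0 0; 0 0 0 0 0 0; 0 0 0 0 0 0; 0 0 0 0 0 0; 0 0 0 0 0 0; 0 0 0 0 0 0; 0 0 0 0 0 0; 0 0 0 0 0 0", "gripper": -1}}

```text
time_s: 28.25
position: [0.5927, 0.3485, -0.016]
tcp_rot: [[0.992, 0.13, -0.0], [0.13, -0.992, -0.0], [-0.0, 0.0, -1.0]]
force: [-0.1, -0.3, -0.2]
opening: 0.327
grasp_force: 0.0
```

Emit:
{"method": "apply_moves", "body": {"plan": "0 0 0 0 0 0; 0 0 0 0 0 0; 0 0 0 0 0 0; 0 0 0 0 0 0; 0 0 0 0 0 0"}}

```text
time_s: 28.67
position: [0.5927, 0.3485, -0.016]
tcp_rot: [[0.992, 0.13, -0.0], [0.13, -0.992, 0.0], [-0.0, -0.0, -1.0]]
force: [-0.8, 0.4, -0.1]
opening: 0.247
grasp_force: 30.0
```

Emit:
{"method": "apply_moves", "body": {"plan": "0 0 -0.03 0 0 0; 0 0 -0.1 0 0 0; 0 0 -0.25 0 0 0; 0 0 -0.4 0 0 0; 0 0 -0.5 0 0 0; 0 0 -0.5 0 0 0; 0 0 -0.4 0 0 0; 0 0 -0.2 0 0 0; 0 0 -0.1 0 0 0; 0 0 0 0 0 0"}}

```text
time_s: 29.5
position: [0.5933, 0.3488, 0.1097]
tcp_rot: [[0.992, 0.13, 0.002], [0.13, -0.992, 0.001], [0.003, -0.001, -1.0]]
force: [-0.9, -0.4, -0.5]
opening: 0.248
grasp_force: 30.0
```

```bash
python3 go.py 0.6551 0.0177 0.11 96.8
```

```text
shift [ 0.366  6.726 -0.01 ] turn [ 2.000e-04 -4.000e-04 -2.482e-01] | pos [0.5933 0.3488 0.1097] t 29.5 F [-0.9 -0.4 -0.5] op 0.248 gf 30.0
```

Emit:
{"method": "apply_moves", "body": {"plan": "0.013 0.24 0 0 0 0; 0.026 0.48 0 0 0 0; 0.026 0.48 0 0 0 0; 0.026 0.48 0 0 0 0; 0.026 0.48 0 0 0 0; 0.026 0.48 0 0 0 0; 0.026 0.48 0 0 0 0; 0.026 0.48 0 0 0 0; 0.026 0.48 0 0 0 0; 0.026 0.48 0 0 0 0"}}

```text
time_s: 30.33
position: [0.6331, 0.1218, 0.1059]
tcp_rot: [[0.992, 0.129, -0.004], [0.129, -0.992, -0.0], [-0.004, -0.0, -1.0]]
force: [-1.1, 0.1, -0.7]
opening: 0.25
grasp_force: 30.0
```

Emit:
{"method": "apply_moves", "body": {"plan": "0.026 0.48 0 0 0 0; 0.026 0.48 0 0 0 0; 0.026 0.48 0 0 0 0; 0.026 0.48 0 0 0 0; 0.013 0.24 0 0 0 0; 0 0 0 0 0 -0.0177; 0 0 0 0 0 -0.0177; 0 0 0 0 0 -0.0177; 0 0 0 0 0 -0.0177; 0 0 0 0 0 -0.0177"}}

```text
time_s: 31.17
position: [0.653, 0.0177, 0.1065]
tcp_rot: [[0.77, 0.638, -0.003], [0.638, -0.77, 0.001], [-0.002, -0.003, -1.0]]
force: [-0.4, -0.1, -0.0]
opening: 0.244
grasp_force: 30.0
```

Emit:
{"method": "apply_moves", "body": {"plan": "0 0 0 0 0 -0.0177; 0 0 0 0 0 -0.0177; 0 0 0 0 0 -0.0177; 0 0 0 0 0 -0.0177; 0 0 0 0 0 -0.0177; 0 0 0 0 0 -0.0177; 0 0 0 0 0 -0.0177; 0 0 0 0 0 -0.0177; 0 0 0 0 0 -0.0181; 0 0 0 0 0 0"}}

```text
time_s: 32.0
position: [0.6531, 0.0178, 0.1066]
tcp_rot: [[-0.12, 0.993, -0.003], [0.993, 0.12, 0.0], [0.001, -0.003, -1.0]]
force: [-0.1, -0.8, 0.0]
opening: 0.249
grasp_force: 30.0
```

Emit:
{"method": "apply_moves", "body": {"plan": "0 0 0.1 0 0 0; 0 0 0.2 0 0 0; 0 0 0.3 0 0 0; 0 0 0.2 0 0 0; 0 0 0.15 0 0 0; 0 0 0.1 0 0 0; 0 0 0 0 0 0; 0 0 0 0 0 0; 0 0 0 0 0 0"}}

```text
time_s: 32.75
position: [0.6549, 0.0176, 0.056]
tcp_rot: [[-0.118, 0.993, 0.001], [0.993, 0.118, -0.0], [-0.0, 0.001, -1.0]]
force: [0.3, 0.7, -0.4]
opening: 0.251
grasp_force: 30.0
```

```bash
python3 go.py 0.6552 0.0167 0.046 96.8
```

```text
shift [-0.019  0.004  0.2  ] turn [ 0.0002  0.     -0.    ] | pos [0.6549 0.0176 0.056 ] t 32.75 F [ 0.3  0.7 -0.4] op 0.251 gf 30.0
```

Emit:
{"method": "apply_moves", "body": {"plan": "-0.019 0 0.05 0 0 0; 0 0 0.05 0 0 0; 0 0 0.04 0 0 0; 0 0 0.03 0 0 0; 0 0 0.02 0 0 0; 0 0 0.01 0 0 0; 0 0 0.005 0 0 0; 0 0 0 0 0 0; 0 0 0 0 0 0"}}

```text
time_s: 33.5
position: [0.6543, 0.0168, 0.0459]
tcp_rot: [[-0.119, 0.993, -0.0], [0.993, 0.119, -0.0], [-0.0, -0.0, -1.0]]
force: [-0.8, -0.6, 5.5]
opening: 0.247
grasp_force: 30.0
```

```bash
python3 go.py 0.6552 0.0167 0.046 96.8
```

```text
shift [-0.004  0.017 -0.001] turn [-0.  0.  0.] | pos [0.6543 0.0168 0.0459] t 33.5 F [-0.8 -0.6  5.5] op 0.247 gf 30.0
```

Emit:
{"method": "apply_moves", "body": {"plan": "0 0 0 0 0 0; 0 0 0 0 0 0; 0 0 0 0 0 0; 0 0 0 0 0 0; 0 0 0 0 0 0; 0 0 -0.05 0 0 0; 0 0 -0.2 0 0 0; 0 0 -0.4 0 0 0; 0 0 -0.4 0 0 0; 0 0 -0.2 0 0 0", "gripper": 1}}

```text
time_s: 34.33
position: [0.6561, 0.0166, 0.1109]
tcp_rot: [[-0.118, 0.993, 0.005], [0.993, 0.118, -0.001], [-0.001, 0.004, -1.0]]
force: [1.0, -0.1, 0.8]
opening: 0.919
grasp_force: 0.0
```

Emit:
{"method": "apply_moves", "body": {"plan": "0 0 -0.1 0 0 0.018; 0 0 0 0 0 0.018; 0 0 0 0 0 0.018; 0 0 0 0 0 0.018; 0 0 0 0 0 0.018; 0 0 0 0 0 0.018; 0 0 0 0 0 0.018; 0 0 0 0 0 0.018; 0 0 0 0 0 0.018; 0 0 0 0 0 0.018"}}

```text
time_s: 35.17
position: [0.6545, 0.0168, 0.1132]
tcp_rot: [[0.851, 0.525, 0.0], [0.525, -0.851, -0.0], [0.0, 0.0, -1.0]]
force: [-1.0, -0.4, 0.0]
opening: 1.0
grasp_force: 0.0
```

Emit:
{"method": "apply_moves", "body": {"plan": "0 0 0 0 0 0.018; 0 0 0 0 0 0.018; 0 0 0 0 0 0.018; 0 0 0 0 0 0.018; 0 0 0 0 0 0.018; 0 0 0 0 0 0.0163; 0 0 0 0 0 0; 0 0 0 0 0 0"}}

```text
time_s: 35.83
position: [0.6545, 0.0168, 0.1131]
tcp_rot: [[0.994, -0.106, 0.0], [-0.106, -0.994, -0.0], [0.0, 0.0, -1.0]]
force: [-0.3, -0.5, 0.2]
opening: 1.003
grasp_force: 0.0
```

```bash
python3 go.py 0.5525 0.1769 0.11 -6.26
```

```text
shift [-2.369 -2.968  0.061] turn [ 0.     -0.0001  0.0004] | pos [0.6545 0.0168 0.1131] t 35.8333 F [-0.3 -0.5  0.2] op 1.003 gf 0.0
```

Emit:
{"method": "apply_moves", "body": {"plan": "-0.15 -0.19 0 0 0 0; -0.296 -0.371 0 0 0 0; -0.296 -0.371 0 0 0 0; -0.296 -0.371 0 0 0 0; -0.296 -0.371 0 0 0 0; -0.296 -0.371 0 0 0 0; -0.296 -0.371 0 0 0 0; -0.296 -0.371 0 0 0 0; -0.147 -0.18 0 0 0 0; 0 0 0 0 0 0"}}

```text
time_s: 36.67
position: [0.5504, 0.1795, 0.1128]
tcp_rot: [[0.995, -0.105, -0.002], [-0.105, -0.995, 0.0], [-0.002, -0.0, -1.0]]
force: [-0.5, 0.6, 0.2]
opening: 1.0
grasp_force: 0.0
```

Emit:
{"method": "apply_moves", "body": {"plan": "0 0 0.2 0 0 0; 0 0 0.3 0 0 0; 0 0 0.4 0 0 0; 0 0 0.3 0 0 0; 0 0 0.2 0 0 0; 0 0 0.2 0 0 0; 0 0 0 0 0 0; 0 0 0 0 0 0; 0 0 0 0 0 0"}}

```text
time_s: 37.42
position: [0.5538, 0.1769, 0.0332]
tcp_rot: [[0.994, -0.109, 0.001], [-0.109, -0.994, 0.0], [0.001, -0.0, -1.0]]
force: [-0.2, 0.1, 0.2]
opening: 0.998
grasp_force: 0.0
```

```bash
python3 go.py 0.5525 0.1769 -0.0155 -6.26
```

```text
shift [-0.026  0.004  0.974] turn [-0.     -0.0002 -0.0001] | pos [0.5538 0.1769 0.0332] t 37.4167 F [-0.2  0.1  0.2] op 0.998 gf 0.0
```

Emit:
{"method": "apply_moves", "body": {"plan": "-0.02 0 0.2 0 0 0; 0 0 0.3 0 0 0; 0 0 0.2 0 0 0; 0 0 0.12 0 0 0; 0 0 0.1 0 0 0; 0 0 0.05 0 0 0; 0 0 0 0 0 0; 0 0 0 0 0 0"}}

```text
time_s: 38.08
position: [0.5521, 0.1773, -0.0156]
tcp_rot: [[0.994, -0.109, 0.0], [-0.109, -0.994, 0.0], [0.0, -0.0, -1.0]]
force: [0.6, 0.1, 0.3]
opening: 1.002
grasp_force: 0.0
```

Emit:
{"method": "apply_moves", "body": {"plan": "0 0 0 0 0 0; 0 0 0 0 0 0; 0 0 0 0 0 0; 0 0 0 0 0 0; 0 0 0 0 0 0; 0 0 0 0 0 0; 0 0 0 0 0 0; 0 0 0 0 0 0; 0 0 0 0 0 0; 0 0 0 0 0 0", "gripper": -1}}

```text
time_s: 38.92
position: [0.552, 0.1773, -0.0157]
tcp_rot: [[0.994, -0.109, 0.0], [-0.109, -0.994, 0.0], [0.0, -0.0, -1.0]]
force: [0.2, 1.3, 1.1]
opening: 0.567
grasp_force: 30.0
```

Emit:
{"method": "apply_moves", "body": {"plan": "0 0 0 0 0 0; 0 0 0 0 0 0; 0 0 -0.03 0 0 0; 0 0 -0.1 0 0 0; 0 0 -0.25 0 0 0; 0 0 -0.4 0 0 0; 0 0 -0.5 0 0 0; 0 0 -0.5 0 0 0; 0 0 -0.4 0 0 0; 0 0 -0.3 0 0 0"}}

```text
time_s: 39.75
position: [0.5527, 0.1773, 0.1113]
tcp_rot: [[0.994, -0.109, 0.003], [-0.109, -0.994, 0.0], [0.003, -0.001, -1.0]]
force: [0.0, 0.1, -2.2]
opening: 0.57
grasp_force: 30.0
```

Emit:
{"method": "apply_moves", "body": {"plan": "0 0 -0.2 0 0 0; 0 0 -0.1 0 0 0; 0 0 0 0 0 -0.0181; 0 0 0 0 0 -0.0181; 0 0 0 0 0 0; 0 0 0 0 0 0"}}

```text
time_s: 40.25
position: [0.5512, 0.1771, 0.1227]
tcp_rot: [[0.993, 0.115, -0.002], [0.115, -0.993, -0.0], [-0.002, 0.0, -1.0]]
force: [-1.0, -0.3, -1.3]
opening: 0.569
grasp_force: 30.0
```

```bash
python3 go.py 0.572 0.0079 0.11 6.8
```

```text
shift [0.024 3.41  0.254] turn [ 0.      0.0003 -0.0006] | pos [0.5512 0.1771 0.1227] t 40.25 F [-1.  -0.3 -1.3] op 0.569 gf 30.0
```

Emit:
{"method": "apply_moves", "body": {"plan": "0 0.2 0 0 0 0; 0 0.426 0 0 0 0; 0 0.426 0 0 0 0; 0 0.426 0 0 0 0; 0 0.426 0 0 0 0; 0 0.426 0 0 0 0; 0 0.426 0 0 0 0; 0 0.426 0 0 0 0; 0.03 0.228 0 0 0 -0.0006; 0 0 0 0 0 0"}}

```text
time_s: 41.08
position: [0.5744, 0.0052, 0.1231]
tcp_rot: [[0.993, 0.117, 0.001], [0.117, -0.993, -0.001], [0.001, 0.001, -1.0]]
force: [0.7, 1.0, -1.6]
opening: 0.568
grasp_force: 30.0
```

Emit:
{"method": "apply_moves", "body": {"plan": "0 0 0.1 0 0 0; 0 0 0.2 0 0 0; 0 0 0.3 0 0 0; 0 0 0.2 0 0 0; 0 0 0.1 0 0 0; 0 0 0 0 0 0; 0 0 0 0 0 0; 0 0 0 0 0 0"}}

```text
time_s: 41.75
position: [0.5739, 0.0084, 0.0786]
tcp_rot: [[0.993, 0.122, 0.001], [0.122, -0.993, -0.0], [0.001, 0.0, -1.0]]
force: [-0.1, -0.2, -1.7]
opening: 0.569
grasp_force: 30.0
```

```bash
python3 go.py 0.572 0.0079 0.0643 6.8
```

```text
shift [-0.04   0.006  0.285] turn [ 0.     -0.0001  0.0006] | pos [0.5739 0.0084 0.0786] t 41.75 F [-0.1 -0.2 -1.7] op 0.569 gf 30.0
```

Emit:
{"method": "apply_moves", "body": {"plan": "-0.045 0.006 0.03 0 0 0.0006; 0 0 0.06 0 0 0; 0 0 0.06 0 0 0; 0 0 0.05 0 0 0; 0 0 0.04 0 0 0; 0 0 0.02 0 0 0; 0 0 0.01 0 0 0; 0 0 0.005 0 0 0; 0 0 0 0 0 0; 0 0 0 0 0 0"}}

```text
time_s: 42.58
position: [0.5714, 0.0075, 0.0646]
tcp_rot: [[0.993, 0.118, 0.0], [0.118, -0.993, -0.0], [0.0, 0.0, -1.0]]
force: [0.4, 0.7, -1.1]
opening: 0.57
grasp_force: 30.0
```

Emit:
{"method": "apply_moves", "body": {"plan": "0 0 0.005 0 0 0; 0 0 0.005 0 0 0; 0 0 0 0 0 0; 0 0 0 0 0 0"}}

```text
time_s: 42.92
position: [0.5714, 0.0075, 0.0643]
tcp_rot: [[0.993, 0.118, 0.0], [0.118, -0.993, -0.0], [0.0, 0.0, -1.0]]
force: [0.0, -0.0, 1.0]
opening: 0.568
grasp_force: 30.0
```

```bash
python3 go.py 0.572 0.0079 0.0643 6.8
```

```text
shift [ 0.012 -0.006  0.001] turn [ 0.     -0.0001 -0.0001] | pos [0.5714 0.0075 0.0643] t 42.9167 F [ 0. -0.  1.] op 0.568 gf 30.0
```

Emit:
{"method": "apply_moves", "body": {"plan": "0 0 0 0 0 0; 0 0 0 0 0 0; 0 0 0 0 0 0; 0 0 0 0 0 0; 0 0 0 0 0 0; 0 0 0 0 0 0; 0 0 -0.05 0 0 0; 0 0 -0.2 0 0 0; 0 0 -0.4 0 0 0; 0 0 -0.4 0 0 0", "gripper": 1}}

```text
time_s: 43.75
position: [0.5707, 0.0076, 0.1171]
tcp_rot: [[0.993, 0.118, -0.002], [0.118, -0.993, 0.0], [-0.002, -0.0, -1.0]]
force: [-0.1, 0.3, 0.4]
opening: 0.999
grasp_force: 0.0
```

Emit:
{"method": "apply_moves", "body": {"plan": "0 0 -0.2 0 0 0; 0 0 -0.1 0 0 0; 0 0 0 0 0 0; 0 0 0 0 0 0"}}

```text
time_s: 44.08
position: [0.571, 0.0076, 0.1314]
tcp_rot: [[0.993, 0.118, -0.0], [0.118, -0.993, 0.0], [-0.0, -0.0, -1.0]]
force: [1.1, -0.1, -0.5]
opening: 1.0
grasp_force: 0.0
```

```bash
python3 go.py 0.4344 0.3689 0.13 -3.1
```

```text
shift [-1.861 -7.497  0.029] turn [-0.      0.      0.0274] | pos [0.571  0.0076 0.1314] t 44.0833 F [ 1.1 -0.1 -0.5] op 1.0 gf 0.0
```

Emit:
{"method": "apply_moves", "body": {"plan": "-0.062 -0.25 0 0 0 0; -0.124 -0.5 0 0 0 0; -0.124 -0.5 0 0 0 0; -0.124 -0.5 0 0 0 0; -0.124 -0.5 0 0 0 0; -0.124 -0.5 0 0 0 0; -0.124 -0.5 0 0 0 0; -0.124 -0.5 0 0 0 0; -0.124 -0.5 0 0 0 0; -0.124 -0.5 0 0 0 0"}}

```text
time_s: 44.92
position: [0.4825, 0.238, 0.1303]
tcp_rot: [[0.993, 0.118, -0.003], [0.118, -0.993, -0.0], [-0.003, 0.0, -1.0]]
force: [-0.3, -0.2, 0.6]
opening: 0.999
grasp_force: 0.0
```

Emit:
{"method": "apply_moves", "body": {"plan": "-0.124 -0.5 0 0 0 0; -0.124 -0.5 0 0 0 0; -0.124 -0.5 0 0 0 0; -0.124 -0.5 0 0 0 0; -0.124 -0.5 0 0 0 0; -0.063 -0.247 0 0 0 0; 0 0 0 0 0 0.0137; 0 0 0 0 0 0.0137; 0 0 0 0 0 0; 0 0 0 0 0 0"}}

```text
time_s: 45.75
position: [0.4339, 0.3685, 0.1308]
tcp_rot: [[0.999, -0.052, -0.002], [-0.052, -0.999, -0.001], [-0.001, 0.001, -1.0]]
force: [-0.7, -0.5, 0.7]
opening: 1.002
grasp_force: 0.0
```

```bash
python3 go.py 0.4344 0.3689 0.012 -3.1; python3 - <<'E'
from h import *
im=capture("top"); k=4
big=cv2.resize(im,None,fx=k,fy=k,interpolation=cv2.INTER_CUBIC)[:,:,::-1].copy()
draw(big,"top",B["narrow"],(.572,.0079,6.8),.080,4); draw(big,"top",B["st"],(.4889,-.0019,96.8),.062,4); draw(big,"top",B["st"],(.6551,.0177,96.8),.062,4)
c=(proj([[.572,.0079,.05]],"top")[0]*4).astype(int); A=big[c[1]-300:c[1]+300,c[0]-200:c[0]+200]
im=capture("scene"); big=cv2.resize(im,None,fx=k,fy=k,interpolation=cv2.INTER_CUBIC)[:,:,::-1].copy()
draw(big,"scene",B["weight"],(.4344,.3689,-3.1),0,4)
c=(proj([[.4344,.3689,.05]],"scene")[0]*4).astype(int); cv2.imwrite("pics/i.png",np.hstack([A,big[c[1]-300:c[1]+300,c[0]-200:c[0]+200]]))
E
```

```text
shift [ 0.012 -0.01   2.376] turn [0.0002 0.0002 0.0004] | pos [0.4339 0.3685 0.1308] t 45.75 F [-0.7 -0.5  0.7] op 1.002 gf 0.0
```

View pics/i.png

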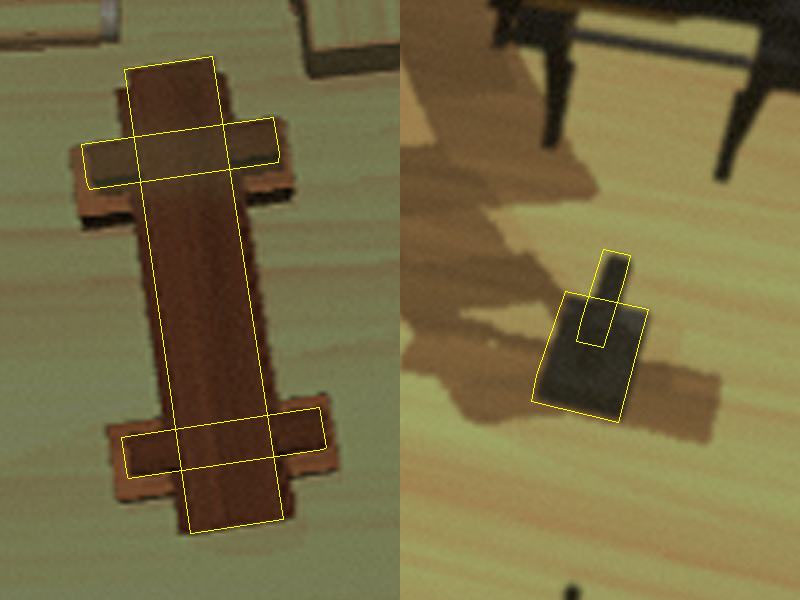

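Left: narrow board and both stickers lie on their outlines. Right: weight slab and bar match the fitted outline (bar top (603–630,250)). Descend onto the handle.

Emit:
{"method": "apply_moves", "body": {"plan": "0.012 -0.01 0.2 0 0 0.0004; 0 0 0.3 0 0 0; 0 0 0.4 0 0 0; 0 0 0.4 0 0 0; 0 0 0.4 0 0 0; 0 0 0.3 0 0 0; 0 0 0.2 0 0 0; 0 0 0.13 0 0 0; 0 0 0.04 0 0 0; 0 0 0 0 0 0"}}

```text
time_s: 46.68
position: [0.4354, 0.3692, 0.0127]
tcp_rot: [[0.998, -0.057, -0.0], [-0.057, -0.998, -0.0], [-0.0, 0.0, -1.0]]
force: [-0.2, -0.8, -1.3]
opening: 0.999
grasp_force: 0.0
```

Emit:
{"method": "apply_moves", "body": {"plan": "0 0 0 0 0 0; 0 0 0 0 0 0; 0 0 0 0 0 0; 0 0 0 0 0 0; 0 0 0 0 0 0; 0 0 0 0 0 0; 0 0 0 0 0 0; 0 0 0 0 0 0; 0 0 0 0 0 0; 0 0 0 0 0 0", "gripper": -1}}

```text
time_s: 47.52
position: [0.4353, 0.3693, 0.013]
tcp_rot: [[0.998, -0.056, -0.0], [-0.056, -0.998, -0.0], [-0.0, 0.0, -1.0]]
force: [0.5, 0.4, -0.8]
opening: 0.316
grasp_force: 0.0
```

Emit:
{"method": "apply_moves", "body": {"plan": "0 0 0 0 0 0; 0 0 0 0 0 0; 0 0 0 0 0 0; 0 0 0 0 0 0; 0 0 0 0 0 0; 0 0 0 0 0 0"}}

```text
time_s: 48.02
position: [0.4356, 0.3703, 0.0132]
tcp_rot: [[0.998, -0.057, 0.001], [-0.057, -0.998, 0.002], [0.001, -0.002, -1.0]]
force: [-1.2, 5.2, 1.5]
opening: 0.181
grasp_force: 30.0
```

```bash
python3 go.py 0.4344 0.3689 0.012 -3.1
```

```text
shift [-0.023  0.029  0.025] turn [-0.0003 -0.0001 -0.0005] | pos [0.4356 0.3703 0.0132] t 48.0167 F [-1.2  5.2  1.5] op 0.181 gf 30.0
```

Emit:
{"method": "apply_moves", "body": {"plan": "0 0 -0.03 0 0 0; 0 0 -0.08 0 0 0; 0 0 -0.15 0 0 0; 0 0 -0.3 0 0 0; 0 0 -0.4 0 0 0; 0 0 -0.45 0 0 0; 0 0 -0.45 0 0 0; 0 0 -0.45 0 0 0; 0 0 -0.35 0 0 0; 0 0 -0.25 0 0 0"}}

```text
time_s: 48.85
position: [0.435, 0.3685, 0.16]
tcp_rot: [[0.998, -0.056, 0.0], [-0.056, -0.998, -0.001], [0.0, 0.001, -1.0]]
force: [0.4, 1.4, -7.9]
opening: 0.183
grasp_force: 30.0
```

Emit:
{"method": "apply_moves", "body": {"plan": "0 0 -0.15 0 0 0; 0 0 0 0 0 -0.0138; 0 0 0 0 0 -0.0138; 0 0 0 0 0 0; 0 0 0 0 0 0"}}

```text
time_s: 49.27
position: [0.4343, 0.3684, 0.1651]
tcp_rot: [[0.993, 0.114, -0.002], [0.114, -0.993, -0.002], [-0.003, 0.001, -1.0]]
force: [0.4, 0.0, -9.2]
opening: 0.182
grasp_force: 30.0
```

```bash
python3 go.py 0.573 0.008 0.16 6.8
```

```text
shift [1.933 7.477 0.108] turn [ 0.0002  0.0004 -0.0007] | pos [0.4343 0.3684 0.1651] t 49.2667 F [ 0.4  0.  -9.2] op 0.182 gf 30.0
```

Emit:
{"method": "apply_moves", "body": {"plan": "0.06 0.23 0 0 0 -0.0006; 0.12 0.465 0 0 0 0; 0.12 0.465 0 0 0 0; 0.12 0.465 0 0 0 0; 0.12 0.465 0 0 0 0; 0.12 0.465 0 0 0 0; 0.12 0.465 0 0 0 0; 0.12 0.465 0 0 0 0; 0.12 0.465 0 0 0 0; 0.12 0.465 0 0 0 0"}}

```text
time_s: 50.1
position: [0.5183, 0.1551, 0.1656]
tcp_rot: [[0.993, 0.119, -0.001], [0.119, -0.993, -0.001], [-0.001, 0.0, -1.0]]
force: [0.7, 0.5, -8.8]
opening: 0.181
grasp_force: 30.0
```

Emit:
{"method": "apply_moves", "body": {"plan": "0.12 0.465 0 0 0 0; 0.12 0.465 0 0 0 0; 0.12 0.465 0 0 0 0; 0.12 0.465 0 0 0 0; 0.12 0.4 0 0 0 0; 0.12 0.335 0 0 0 0; 0.07 0.27 0 0 0 0; 0 0.1 0 0 0 0; 0 0 0 0 0 0; 0 0 0 0 0 0"}}

```text
time_s: 50.93
position: [0.5743, 0.0151, 0.1656]
tcp_rot: [[0.993, 0.119, -0.002], [0.119, -0.993, 0.001], [-0.002, -0.001, -1.0]]
force: [0.3, 0.7, -8.6]
opening: 0.178
grasp_force: 30.0
```

Emit:
{"method": "apply_moves", "body": {"plan": "0 0 0 0 0 0; 0 0 0.1 0 0 0; 0 0 0.2 0 0 0; 0 0 0.25 0 0 0; 0 0 0.2 0 0 0; 0 0 0.1 0 0 0; 0 0 0 0 0 0; 0 0 0 0 0 0; 0 0 0 0 0 0"}}

```text
time_s: 51.68
position: [0.5761, 0.0145, 0.1238]
tcp_rot: [[0.993, 0.12, 0.001], [0.12, -0.993, -0.0], [0.001, 0.0, -1.0]]
force: [0.1, -0.6, -8.9]
opening: 0.18
grasp_force: 30.0
```

```bash
python3 go.py 0.573 0.008 0.109 6.8; python3 - <<'E'
from h import *
s=bot.read_state(); p=s["position"]; im=capture("scene"); k=4; big=cv2.resize(im,None,fx=k,fy=k,interpolation=cv2.INTER_CUBIC)[:,:,::-1].copy()
draw(big,"scene",B["weight"],(p[0]-.001,p[1],6.8),p[2]-.013,4); draw(big,"scene",B["narrow"],(.572,.0079,6.8),.08,4)
c=(proj([[.572,.0079,.09]],"scene")[0]*4).astype(int); cv2.imwrite("pics/j.png",big[c[1]-300:c[1]+300,c[0]-300:c[0]+300])
E
```

```text
shift [-0.078  0.122  0.297] turn [ 0.0001 -0.0002  0.0003] | pos [0.5761 0.0145 0.1238] t 51.6833 F [ 0.1 -0.6 -8.9] op 0.18 gf 30.0
```

View pics/j.png

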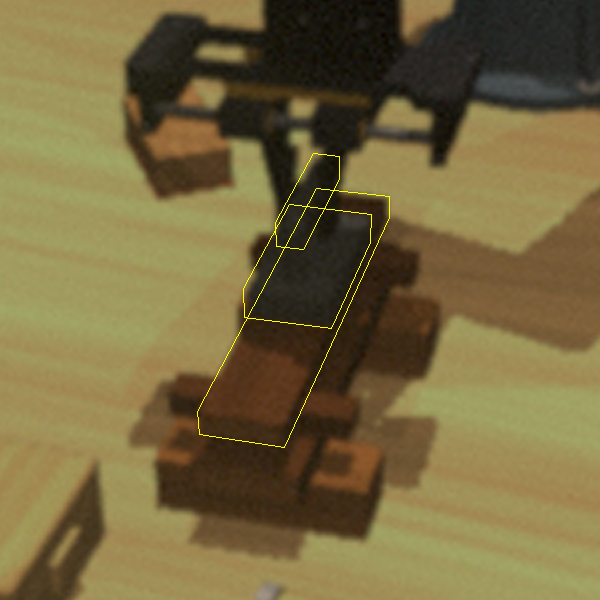

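Weight and top board match their outlines; the weight needs ~6 mm lateral shift. Correct, then lower.

Emit:
{"method": "apply_moves", "body": {"plan": "-0.04 0.06 0 0 0 0.0003; -0.038 0.06 0 0 0 0; 0 0 0.05 0 0 0; 0 0 0.07 0 0 0; 0 0 0.07 0 0 0; 0 0 0.05 0 0 0; 0 0 0.02 0 0 0; 0 0 0 0 0 0; 0 0 0 0 0 0"}}

```text
time_s: 52.48
position: [0.5723, 0.0082, 0.1103]
tcp_rot: [[0.993, 0.119, -0.0], [0.119, -0.993, 0.0], [-0.0, -0.0, -1.0]]
force: [-1.0, -0.5, -8.7]
opening: 0.18
grasp_force: 30.0
```

```bash
python3 go.py 0.573 0.008 0.109 6.8
```

```text
shift [0.013 0.006 0.026] turn [-0.  0.  0.] | pos [0.5723 0.0082 0.1103] t 52.4833 F [-1.  -0.5 -8.7] op 0.18 gf 30.0
```

Emit:
{"method": "apply_moves", "body": {"plan": "0.01 0.005 0.01 0 0 0; 0 0 0.01 0 0 0; 0 0 0.006 0 0 0; 0 0 0 0 0 0; 0 0 0 0 0 0"}}

```text
time_s: 52.9
position: [0.5729, 0.008, 0.1092]
tcp_rot: [[0.993, 0.118, 0.0], [0.118, -0.993, 0.0], [0.0, -0.0, -1.0]]
force: [-0.6, -0.2, -8.5]
opening: 0.181
grasp_force: 30.0
```

Emit:
{"method": "apply_moves", "body": {"plan": "0 0 0.006 0 0 0; 0 0 0.006 0 0 0; 0 0 0 0 0 0; 0 0 0 0 0 0"}}

```text
time_s: 53.23
position: [0.5729, 0.0081, 0.1091]
tcp_rot: [[0.993, 0.119, 0.0], [0.119, -0.993, 0.0], [0.0, 0.0, -1.0]]
force: [-1.0, 0.6, -2.9]
opening: 0.179
grasp_force: 30.0
```

Contact beginning (−8.5 → −2.9 N). Settle a little more, then release and rise.

Emit:
{"method": "apply_moves", "body": {"plan": "0 0 0.006 0 0 0; 0 0 0 0 0 0; 0 0 0 0 0 0"}}

```text
time_s: 53.48
position: [0.573, 0.0081, 0.109]
tcp_rot: [[0.993, 0.119, 0.001], [0.119, -0.993, 0.0], [0.001, -0.0, -1.0]]
force: [-2.3, 1.5, 1.5]
opening: 0.183
grasp_force: 30.0
```

Emit:
{"method": "apply_moves", "body": {"plan": "0 0 0 0 0 0; 0 0 0 0 0 0; 0 0 0 0 0 0; 0 0 0 0 0 0; 0 0 0 0 0 0; 0 0 0 0 0 0; 0 0 0 0 0 0; 0 0 0 0 0 0; 0 0 0 0 0 0; 0 0 -0.05 0 0 0", "gripper": 1}}

```text
time_s: 54.32
position: [0.5725, 0.008, 0.1104]
tcp_rot: [[0.993, 0.118, -0.001], [0.118, -0.993, 0.0], [-0.001, -0.0, -1.0]]
force: [-0.4, -0.8, 0.2]
opening: 0.855
grasp_force: 0.0
```

Emit:
{"method": "apply_moves", "body": {"plan": "0 0 -0.2 0 0 0; 0 0 -0.4 0 0 0; 0 0 -0.5 0 0 0; 0 0 -0.5 0 0 0; 0 0 -0.3 0 0 0; 0 -0.2 0 0 0 0; 0 -0.4 0 0 0 0; 0 -0.5 0 0 0 0; 0 -0.5 0 0 0 0; 0 -0.5 0 0 0 0"}}

```text
time_s: 55.15
position: [0.5592, 0.1138, 0.2051]
tcp_rot: [[0.993, 0.118, -0.002], [0.118, -0.993, 0.0], [-0.002, -0.001, -1.0]]
force: [0.5, 0.3, 0.2]
opening: 0.998
grasp_force: 0.0
```

Emit:
{"method": "apply_moves", "body": {"plan": "0 -0.5 0 0 0 0; 0 -0.5 0 0 0 0; 0 -0.5 0 0 0 0; 0 -0.5 0 0 0 0; 0 -0.5 0 0 0 0; 0 -0.3 0 0 0 0; 0 0 0 0 0 0; 0 0 0 0 0 0"}}

```text
time_s: 55.82
position: [0.5426, 0.2522, 0.205]
tcp_rot: [[0.993, 0.121, -0.002], [0.121, -0.993, -0.001], [-0.002, 0.001, -1.0]]
force: [-0.5, -0.2, -0.1]
opening: 1.001
grasp_force: 0.0
```

```bash
python3 - <<'E'
from h import *
k=4; A=[]
for n in("top","scene"):
    im=capture(n); big=cv2.resize(im,None,fx=k,fy=k,interpolation=cv2.INTER_CUBIC)[:,:,::-1].copy()
    draw(big,n,B["weight"],(.572,.008,6.8),.096,4); draw(big,n,B["narrow"],(.572,.0079,6.8),.08,4)
    c=(proj([[.572,.0079,.09]],n)[0]*4).astype(int); A.append(big[c[1]-300:c[1]+300,c[0]-200:c[0]+200])
cv2.imwrite("pics/k.png",np.hstack(A))
E
```

```text
(no output)
```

View pics/k.png

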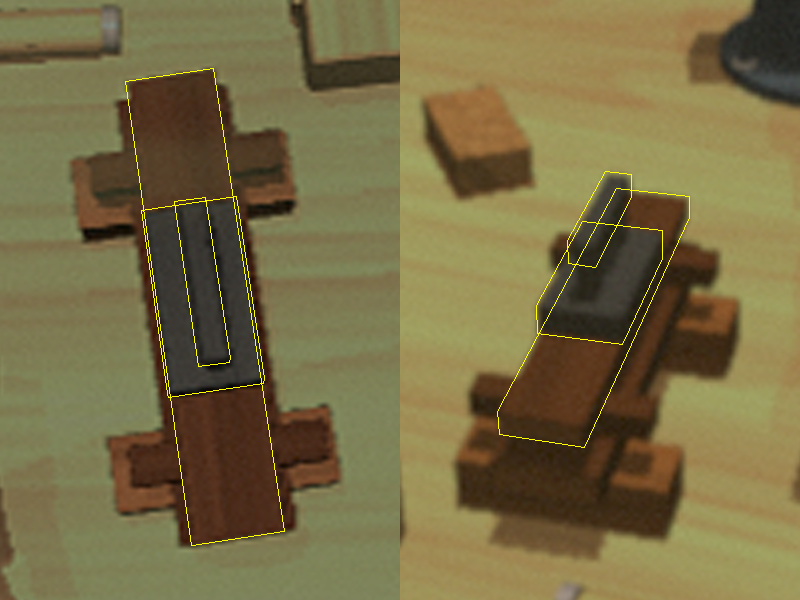

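The stack sits square and centred: the weight and top board lie on their outlines in both views, and the gripper is clear.

```bash
python3 -c "
from rig import bot
print(bot.hand_in())"
```

```text
the job is handed in; nothing more can be done
None
```

The stack is built as asked and handed in at about 56 s: wide board, two stickers, narrow board and weight all sit within a pixel or two of their planned outlines in the camera views, and I did not touch the tape measure, chisel or mallet; the first grasp closed empty because the fingertips sit about 20 mm higher than the reported position, which I corrected for.

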